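# Set hex housings on the tilting table with a wedge

## Task

Set the filter housings up for marking out: with the hinged table still down, lay every upright hexagonal housing on its side, each in a vee groove of its own and about centred in it. Put the two spark plugs that lie in the wedge's way into the steel dish, and once all the housings lie in place slide the orange wedge, tip first, under the middle of the table's free end until the brass pointer stands level with the red mark on the gauge, and leave it there holding the loaded table up.

Things in the scene. Friction and masses are not known exactly. Their poses are not given: they have to be found in the camera images.
- stand: grey set-up stand fixed to the bench, with a hinged steel table (194 mm along x, 146 along y, three vee grooves). Origin on the bench under its middle. y points from the hinge (at y -70 mm) to the free end (+75); the white gauge post, 54 mm tall, at x 86, y 102 mm. Low base rails lie under the table at x -95 to -77 and 77 to 95 mm (gauge foot at x 71 to 101); between them the bench is open
- table (a joint): angle of the hinged table in rad: 0 = down on its rest pad (level), grows to 0.14 as the free end is lifted; it swings freely and drops back by its own weight (0.55 kg) when nothing is under it
- groove0 (a point): the vee groove at the -x side of the stand: where the middle of a seated housing lies, 61 mm above the bench with the table down. y along the groove, away from the hinge; x across; z out of the table. Grooves are 72 mm apart, cut in two blue rails (8 mm thick, at y -33 and 33 mm). Vee 120 degrees wide, its bottom 23 mm and the rail tops 15 mm below this point; between the rails the slab is 33 mm below it
- groove1 (a point): the vee groove in the middle: where the middle of a seated housing lies, 61 mm above the bench with the table down. y along the groove, away from the hinge; x across; z out of the table. Grooves are 72 mm apart, cut in two blue rails (8 mm thick, at y -33 and 33 mm). Vee 120 degrees wide, its bottom 23 mm and the rail tops 15 mm below this point; between the rails the slab is 33 mm below it
- groove2 (a point): the vee groove at the +x side, the side of the gauge: where the middle of a seated housing lies, 61 mm above the bench with the table down. y along the groove, away from the hinge; x across; z out of the table. Grooves are 72 mm apart, cut in two blue rails (8 mm thick, at y -33 and 33 mm). Vee 120 degrees wide, its bottom 23 mm and the rail tops 15 mm below this point; between the rails the slab is 33 mm below it
- pointer (a point): tip of the brass pointer (3 mm thick) at the free end of the table, by the gauge; 162 mm from the hinge axis, 24 mm above the bench when the table is down, and it rises 0.162 m x sin(table angle)
- mark_line (a point): middle of the red height mark (6 mm high collar) on the white gauge post, on its face towards the pointer; stiff on the post, set at a different height from start to start, 6 to 14 mm above the resting pointer. Do not shift it
- lift_edge (a point): point on the bench top straight below the middle of the round steel bar (10 mm thick, 120 mm long, along x) under the free end, which the wedge lifts; axes as the stand's. The bar's underside is 10 mm above the bench while the table is down; it lies 140 mm from the hinge axis, so it rises 0.86 as much as the pointer
- wedge_grip (a point): middle of the upright grip tab of the loose orange wedge (0.16 kg), 55 mm above its underside; tab 20 mm thick along x, 34 mm along y, 28 to 77 mm above the underside. Wedge 30 mm wide, 150 mm long; thin tip to -y, 130 mm from this point; ramp from 4 mm high at the tip to 28 mm at 110 mm behind it. Stays by friction where it is left; takes 5 to 15 N to push under the table
- housing_a_mid (a point): centre of a hexagonal aluminium filter housing with round dark ends, 110 mm long (z axis along its length, hex part 96 mm), 40 mm across flats, 46 mm across corners; the flats face +-y and +-60 degrees from it. 0.22 kg; starts standing upright on one end. May be absent (then there is no reading)
- housing_b_mid (a point): centre of a hexagonal aluminium filter housing with round dark ends, 110 mm long (z axis along its length, hex part 96 mm), 40 mm across flats, 46 mm across corners; the flats face +-y and +-60 degrees from it. 0.22 kg; starts standing upright on one end. May be absent (then there is no reading)
- housing_c_mid (a point): centre of a hexagonal aluminium filter housing with round dark ends, 110 mm long (z axis along its length, hex part 96 mm), 40 mm across flats, 46 mm across corners; the flats face +-y and +-60 degrees from it. 0.22 kg; starts standing upright on one end. May be absent (then there is no reading)
- dish_mid (a point): shallow round steel dish fixed on the bench, 123 mm across the rim, 29 mm high, sloping wall; this point is the middle of its underside, on the bench
- plug_a_mid (a point): centre of a spark plug lying on its side on the bench in front of the table's free end, 65 mm long (along y), about 20 mm thick, 9 mm above its underside
- plug_b_mid (a point): centre of a spark plug lying on its side on the bench in front of the table's free end, 65 mm long (along y), about 20 mm thick, 9 mm above its underside
Things that resemble listed ones, but are neither listed nor needed, are in the scene too. Leave any turquoise look-alike of the part that bears plug_b_mid alone.

How it is judged:
On the way:
1. every housing lies on its side in a groove of its own while the table is down (((x of housing_a_mid in the frame of groove0 between -0.008 and 0.008 m and y of housing_a_mid in the frame of groove0 between -0.016 and 0.016 m and z of housing_a_mid in the frame of groove0 between -0.005 and 0.006 m and angle between the z axis of housing_a_mid and the y axis of groove0, either way round below 0.12 rad) or (x of housing_a_mid in the frame of groove1 between -0.008 and 0.008 m and y of housing_a_mid in the frame of groove1 between -0.016 and 0.016 m and z of housing_a_mid in the frame of groove1 between -0.005 and 0.006 m and angle between the z axis of housing_a_mid and the y axis of groove1, either way round below 0.12 rad) or (x of housing_a_mid in the frame of groove2 between -0.008 and 0.008 m and y of housing_a_mid in the frame of groove2 between -0.016 and 0.016 m and z of housing_a_mid in the frame of groove2 between -0.005 and 0.006 m and angle between the z axis of housing_a_mid and the y axis of groove2, either way round below 0.12 rad)) and ((x of housing_b_mid in the frame of groove0 between -0.008 and 0.008 m and y of housing_b_mid in the frame of groove0 between -0.016 and 0.016 m and z of housing_b_mid in the frame of groove0 between -0.005 and 0.006 m and angle between the z axis of housing_b_mid and the y axis of groove0, either way round below 0.12 rad) or (x of housing_b_mid in the frame of groove1 between -0.008 and 0.008 m and y of housing_b_mid in the frame of groove1 between -0.016 and 0.016 m and z of housing_b_mid in the frame of groove1 between -0.005 and 0.006 m and angle between the z axis of housing_b_mid and the y axis of groove1, either way round below 0.12 rad) or (x of housing_b_mid in the frame of groove2 between -0.008 and 0.008 m and y of housing_b_mid in the frame of groove2 between -0.016 and 0.016 m and z of housing_b_mid in the frame of groove2 between -0.005 and 0.006 m and angle between the z axis of housing_b_mid and the y axis of groove2, either way round below 0.12 rad)) and ((x of housing_c_mid in the frame of groove0 between -0.008 and 0.008 m and y of housing_c_mid in the frame of groove0 between -0.016 and 0.016 m and z of housing_c_mid in the frame of groove0 between -0.005 and 0.006 m and angle between the z axis of housing_c_mid and the y axis of groove0, either way round below 0.12 rad) or (x of housing_c_mid in the frame of groove1 between -0.008 and 0.008 m and y of housing_c_mid in the frame of groove1 between -0.016 and 0.016 m and z of housing_c_mid in the frame of groove1 between -0.005 and 0.006 m and angle between the z axis of housing_c_mid and the y axis of groove1, either way round below 0.12 rad) or (x of housing_c_mid in the frame of groove2 between -0.008 and 0.008 m and y of housing_c_mid in the frame of groove2 between -0.016 and 0.016 m and z of housing_c_mid in the frame of groove2 between -0.005 and 0.006 m and angle between the z axis of housing_c_mid and the y axis of groove2, either way round below 0.12 rad)) and value of joint table below 0.015 rad), for 0.3 s.
At the end, for the whole second after the job is handed in: every housing lies along its groove (centre within 16 mm along, 8 across, 6 in height, axis within 7 degrees); the plugs lie in the dish; the pointer is within 3 mm of the red mark; the wedge stands flat under the free end (22 mm of its middle, tab 20 to 110 mm outside); the table is at rest (((x of housing_a_mid in the frame of groove0 between -0.008 and 0.008 m and y of housing_a_mid in the frame of groove0 between -0.016 and 0.016 m and z of housing_a_mid in the frame of groove0 between -0.005 and 0.006 m and angle between the z axis of housing_a_mid and the y axis of groove0, either way round below 0.12 rad) or (x of housing_a_mid in the frame of groove1 between -0.008 and 0.008 m and y of housing_a_mid in the frame of groove1 between -0.016 and 0.016 m and z of housing_a_mid in the frame of groove1 between -0.005 and 0.006 m and angle between the z axis of housing_a_mid and the y axis of groove1, either way round below 0.12 rad) or (x of housing_a_mid in the frame of groove2 between -0.008 and 0.008 m and y of housing_a_mid in the frame of groove2 between -0.016 and 0.016 m and z of housing_a_mid in the frame of groove2 between -0.005 and 0.006 m and angle between the z axis of housing_a_mid and the y axis of groove2, either way round below 0.12 rad)) and ((x of housing_b_mid in the frame of groove0 between -0.008 and 0.008 m and y of housing_b_mid in the frame of groove0 between -0.016 and 0.016 m and z of housing_b_mid in the frame of groove0 between -0.005 and 0.006 m and angle between the z axis of housing_b_mid and the y axis of groove0, either way round below 0.12 rad) or (x of housing_b_mid in the frame of groove1 between -0.008 and 0.008 m and y of housing_b_mid in the frame of groove1 between -0.016 and 0.016 m and z of housing_b_mid in the frame of groove1 between -0.005 and 0.006 m and angle between the z axis of housing_b_mid and the y axis of groove1, either way round below 0.12 rad) or (x of housing_b_mid in the frame of groove2 between -0.008 and 0.008 m and y of housing_b_mid in the frame of groove2 between -0.016 and 0.016 m and z of housing_b_mid in the frame of groove2 between -0.005 and 0.006 m and angle between the z axis of housing_b_mid and the y axis of groove2, either way round below 0.12 rad)) and ((x of housing_c_mid in the frame of groove0 between -0.008 and 0.008 m and y of housing_c_mid in the frame of groove0 between -0.016 and 0.016 m and z of housing_c_mid in the frame of groove0 between -0.005 and 0.006 m and angle between the z axis of housing_c_mid and the y axis of groove0, either way round below 0.12 rad) or (x of housing_c_mid in the frame of groove1 between -0.008 and 0.008 m and y of housing_c_mid in the frame of groove1 between -0.016 and 0.016 m and z of housing_c_mid in the frame of groove1 between -0.005 and 0.006 m and angle between the z axis of housing_c_mid and the y axis of groove1, either way round below 0.12 rad) or (x of housing_c_mid in the frame of groove2 between -0.008 and 0.008 m and y of housing_c_mid in the frame of groove2 between -0.016 and 0.016 m and z of housing_c_mid in the frame of groove2 between -0.005 and 0.006 m and angle between the z axis of housing_c_mid and the y axis of groove2, either way round below 0.12 rad)) and horizontal distance between each of plug_a_mid, plug_b_mid and dish_mid below 0.055 m and height (world z) of each of plug_a_mid, plug_b_mid below 0.045 m and z of pointer in the frame of mark_line between -0.003 and 0.003 m and x of wedge_grip in the frame of lift_edge between -0.022 and 0.022 m and y of wedge_grip in the frame of lift_edge between 0.02 and 0.11 m and z of wedge_grip in the frame of lift_edge between 0.045 and 0.065 m and velocity of joint table between -0.02 and 0.02 rad/s); the robot touches nothing.
It fails at once if the red mark is shifted on its post by more than 2 mm (distance of mark_line from where it was at the start of the episode above 0.002 m).
Of housing_a, housing_b, housing_c only 2 to 3 are there at a start; the rules pass over those that are not, and their reading is None.
At some moment in a run one of wedge may be knocked a few centimetres aside while the robot is not near it.
Once in a run the grip may slacken for a moment while it holds something.
It also fails if it takes over 208 s, if anything falls off the work surface, if the arm or the gripper's body presses on something with over 40 N, if the wrist force passes 120 N, or if a joint passes its speed limit or range.

## Robot

A 6-joint arm with a two-finger parallel gripper is mounted at the origin on the work surface; the furniture and walls round the work are solid. World frame = base frame: x ahead of the robot, y to its left, z up, the work surface at z = 0. Lengths are in m, angles in rad, forces in N, time in s.
With the tool pointing down it reaches from about 0.4 to 0.825 m from the base axis. Payload 7 kg.
Tool frame: the origin (TCP) lies at the very end of the fingers, on their centre line; the grasp point (between the pads) lies 19 mm behind it; z points along the fingers, y is the direction in which the jaws open and shut (so a half turn about z gives the same grasp; the last joint's range is limited). The gripper opens to 85 mm and grips with 20 to 120 N. Pads are 22 mm wide; open, the fingers measure 114 mm over their backs; the gripper's body (76 mm by 85 mm) begins 54 mm behind the grasp point. The pads swing forward as they close: fully open they stand 13 mm farther back than shut.
Start: joints at [1.507, 0.359, 0.012, 0, -1.224, -0.288], TCP at [0.233, 0.634, 0.194] pointing down, gripper open.
Joint ranges: [-3.07, 3.07], [-1.43, 2.12], [-1.02, 1.25], [-3.03, 1.67], [-3.05, -0], [-3.03, 3.03]. Speed limits (rad/s): [2.39, 2.39, 3.01, 3.14, 3.14, 3.14].

## Interface

Orientations are given as a rotation vector (axis times angle).
In Python, from bench import arm gives the robot as it stands.
- The arm moves only by the tool jog_arm, never from a script. Its argument "steps" is a list that holds one entry, the list of rows, each a list of 7 numbers: the turn, a rotation vector about the tool's x, y, z in rad, then the shift along the tool's x, y, z in cm, then the closure, from 0 (fully open) to 1 (shut). A call has 1 to 12 rows; each row shifts and turns the commanded pose from where the row before left it, along the tool's axes as they then stand; what a row does not reach is not made up. A row lasts 1/12 s, in which the tool goes at most 41.7 mm and 7.16 degrees, less where a joint would pass 70% of its speed; a pose out of reach is approached as far as the arm can. A call with a gripper value outside its range is refused whole. The fingers move at their own pace and stop on an object; "squeeze" is the grip in N (left out, the last holds). Time passes only in rows, so rows that do not move let the fingers close. It gives the time, the measured TCP pose, the force and the opening at its end, in the units of the state.
- arm.state(): the state, without advancing time (a new reading comes with each control period).
- arm.snapshot(name): name is "scene" or "top" or "wrist"; returns (picture, depth): 384x512x3 uint8, blue, green, red; 384x512 float32, m along the optical axis (not along the pixel's ray), 0 where there is no reading.
- arm.calibration(name): a dict with "K" (3x3 intrinsics, pixels), "cam_to_world" (4x4, takes a point from camera to world coordinates); the wrist camera has in their place "mount" (4x4, takes a point from camera to tool coordinates, whose origin is the TCP and whose axes are the flange's). Camera axes: x right, y up, looking along -z (the intrinsics and any distortion apply to the point x, -y, -z); pixel columns grow to the right and rows downward; lengths in m; the calibration is good to about 2 mm. A picture is of the moment at which its call begins: read the wrist's pose just before it. calibration takes no time and is no camera call.
- arm.sign_off(): hands the job in, once; it reports no verdict.
The state is a dict: "time_s": time; "qpos": joint angles; "qvel": joint speeds; "effort": joint torques, N m; "tool_pos": TCP position; "tool_rot": TCP orientation; "contact_force": force on the tool from outside, world axes, zero at the start; "wrist_torque": the same for the moment, N m; "gripper_width": finger opening in m.
Only numpy, scipy, OpenCV 4.12 (cv2) and the standard library are available. Lean on these libraries where they do the work, as an engineer would, in place of code of your own. Each camera call takes 0.05 s, during which the arm holds its last target.

## Working session

There is one attempt and no reset: what is moved stays moved. The work goes in short steps, Python scripts to look and compute and a tool call to move; the robot and the scene stay as the last step left them, time stands still between calls to the robot, and variables do not carry over. Pictures are saved under pics/ and viewed, and the job is handed in when it is done.

Besides the shell and the picture viewer there is one more tool, called after ">>>" by a JSON object that holds its "op" and its "data", one argument or row to a line. jog_arm: Moves the arm, as the interface text tells. Its arguments: {"type":"object","properties":{"steps":{"type":"array"},"squeeze":{"type":"number"}},"required":["steps"]}

```bash
mkdir -p pics; ls; cat > h.py <<'E'
import numpy as np, cv2
from bench import arm
from scipy.spatial.transform import Rotation as R
def snap(n,out=None):
    s=arm.state(); p,d=arm.snapshot(n); 
    np.savez('last_%s.npz'%n,p=p,d=d,pos=s['tool_pos'],rot=s['tool_rot'])
    if out: cv2.imwrite('pics/%s.png'%out,p)
    return p,d
def c2w(n,z=None):
    c=arm.calibration(n)
    if 'cam_to_world' in c: return np.array(c['K']),np.array(c['cam_to_world'])
    T=np.eye(4);T[:3,:3]=R.from_rotvec(z['rot']).as_matrix();T[:3,3]=z['pos']
    return np.array(c['K']),T@np.array(c['mount'])
def load(n):
    z=np.load('last_%s.npz'%n); K,T=c2w(n,z); return z['p'],z['d'],K,T
def cloud(n):
    p,d,K,T=load(n)
    v,u=np.mgrid[0:384,0:512]
    x=(u-K[0,2])/K[0,0]*d; y=(v-K[1,2])/K[1,1]*d
    P=np.stack([x,-y,-d,np.ones_like(d)],-1)@T.T
    P=P[...,:3].copy(); P[d==0]=np.nan
    return p,P
def px(n,pts):
    p,P=cloud(n)
    for u,v in pts:
        w=P[v-1:v+2,u-1:u+2].reshape(-1,3); print(n,(u,v),np.round(np.nanmedian(w,0),4))
def proj(n,pt):
    p,d,K,T=load(n); c=np.linalg.inv(T)@np.r_[pt,1]; 
    return K[0,0]*c[0]/-c[2]+K[0,2], K[1,1]*(-c[1])/-c[2]+K[1,2]
E
python3 - <<'E'
from h import *
print(arm.state())
for n in ('scene','top','wrist'):
    snap(n,n+'0'); c=arm.calibration(n); print({k:(np.round(v,3).tolist() if not isinstance(v,str) else v) for k,v in c.items()})
E
```

```text
pics
{'time_s': 0.0, 'qpos': array([ 1.50711146e+00,  3.59372800e-01,  1.10646152e-02, -3.74124339e-04,
       -1.22413391e+00, -2.88123801e-01]), 'qvel': array([-0.0005802 ,  0.00106313, -0.00039483, -0.00117529, -0.00037809,
       -0.00054288]), 'effort': array([-6.06188514e-04, -5.83317626e+01,  2.93412602e+01,  6.93640485e+00,
       -5.90683325e-03,  9.59420703e-07]), 'tool_pos': array([0.23242024, 0.6331286 , 0.19337105]), 'tool_rot': array([ 3.09142976e+00, -5.49678117e-01, -2.59437793e-04]), 'contact_force': array([0.54058966, 0.51416236, 0.53370843]), 'wrist_torque': array([-0.02456164,  0.02516107, -0.01129738]), 'gripper_width': 0.08503506780411703}
{'K': [[388.1, 0.0, 264.227], [0.0, 388.1, 197.007], [0.0, 0.0, 1.0]], 'cam_to_world': [[-0.944, 0.282, -0.174, 0.412], [-0.331, -0.78, 0.531, 0.535], [0.014, 0.558, 0.83, 0.879], [0.0, 0.0, 0.0, 1.0]]}
{'K': [[426.684, 0.0, 262.445], [0.0, 426.684, 191.051], [0.0, 0.0, 1.0]], 'cam_to_world': [[0.009, 0.994, -0.112, 0.456], [-0.999, 0.013, 0.031, 0.041], [0.032, 0.112, 0.993, 1.123], [0.0, 0.0, 0.0, 1.0]]}
{'K': [[272.427, 0.0, 256.696], [0.0, 272.427, 191.863], [0.0, 0.0, 1.0]], 'mount': [[0.001, 0.947, 0.321, 0.083], [1.0, -0.0, -0.001, -0.001], [-0.0, 0.321, -0.947, -0.179], [0.0, 0.0, 0.0, 1.0]]}
```

View pics/scene0.png

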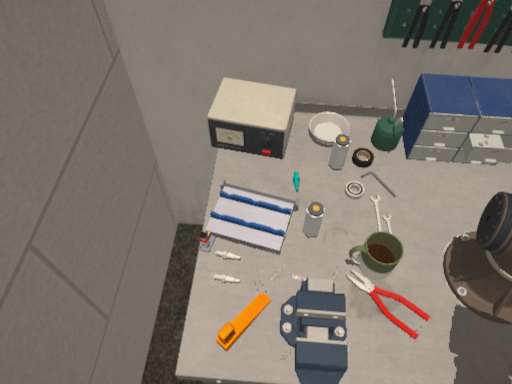

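View pics/top0.png

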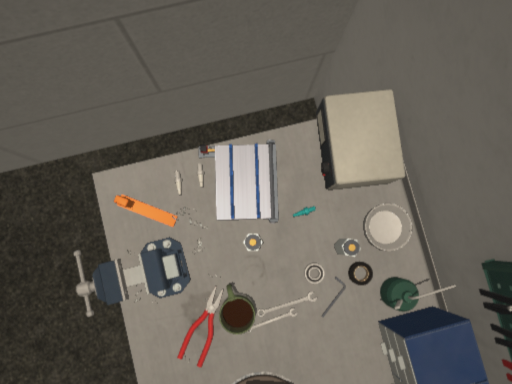

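View pics/wrist0.png

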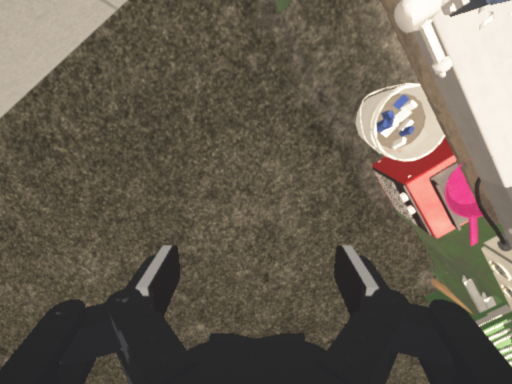

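```bash
python3 - <<'E'
from h import *
p,P=cloud('top')
for nm,(a,b,c,d) in {'c1':(90,110,330,300)}.items():
    cv2.imwrite('pics/topc.png',cv2.resize(p[130:280,105:305],None,fx=4,fy=4,interpolation=cv2.INTER_CUBIC))
p2=cv2.imread('pics/scene0.png'); cv2.imwrite('pics/scenec.png',cv2.resize(p2[100:360,185:385],None,fx=3,fy=2.3,interpolation=cv2.INTER_CUBIC)[:600])
px('top',[(253,242),(350,247),(387,227),(178,182),(200,176),(123,201),(172,221),(245,180),(222,180),(262,180),(272,180),(207,149),(300,250)])
px('scene',[(316,209),(343,140),(329,128),(228,256),(226,279),(228,332),(264,298),(252,215),(208,236)])
z=np.load('last_top.npz')
E
```

```text
top (253, 242) [0.4489 0.0302 0.1089]
top (350, 247) [ 0.4392 -0.2003  0.1085]
top (387, 227) [ 0.4909 -0.3265 -0.0005]
top (178, 182) [0.6018 0.2264 0.0144]
top (200, 176) [0.6185 0.1698 0.0137]
top (123, 201) [0.545  0.3482 0.0751]
top (172, 221) [0.5006 0.2406 0.0042]
top (245, 180) [0.6078 0.052  0.0257]
top (222, 180) [0.6067 0.1115 0.0273]
top (262, 180) [0.6086 0.0079 0.0261]
top (272, 180) [ 0.6083 -0.0179  0.027 ]
top (207, 149) [0.6858 0.1515 0.0364]
top (300, 250) [ 0.4284 -0.0942 -0.0033]
scene (316, 209) [0.447  0.0338 0.1115]
scene (343, 140) [ 0.4358 -0.2003  0.1107]
scene (329, 128) [ 0.4913 -0.338   0.001 ]
scene (228, 256) [0.6188 0.1752 0.0132]
scene (226, 279) [0.6002 0.2307 0.0153]
scene (228, 332) [0.5394 0.3561 0.076 ]
scene (264, 298) [0.5017 0.2415 0.0061]
scene (252, 215) [0.6006 0.0534 0.0281]
scene (208, 236) [0.6788 0.152  0.0381]
```

View pics/topc.png

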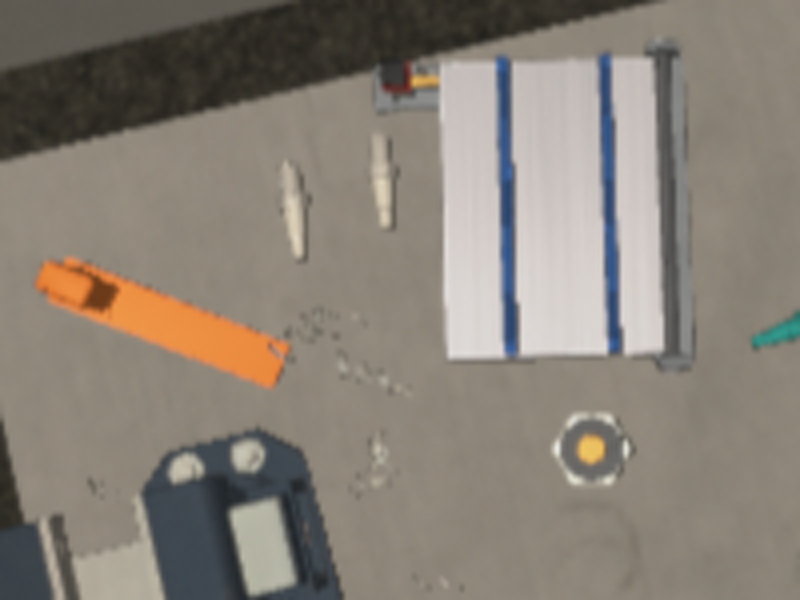

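View pics/scenec.png

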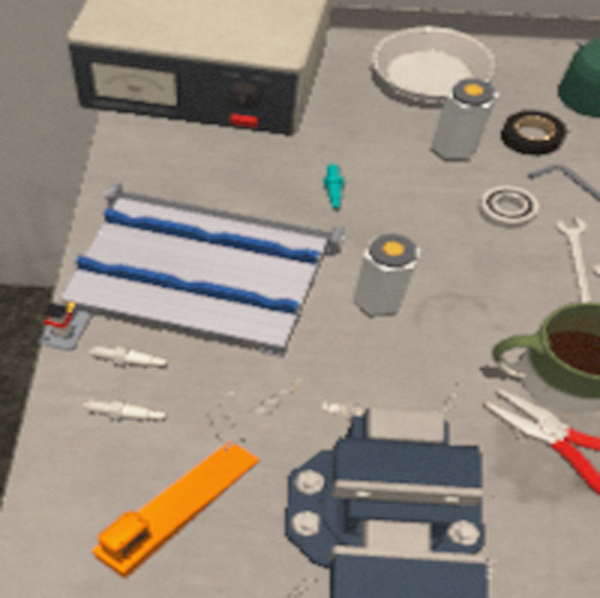

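```bash
python3 - <<'E'
from h import *
for n in ('top','scene'):
    p,P=cloud(n); h=cv2.cvtColor(p,cv2.COLOR_BGR2HSV)
    X,Y,Z=P[...,0],P[...,1],P[...,2]
    box=(X>.48)&(X<.74)&(Y>-.06)&(Y<.14)&(Z>.018)
    blue=box&(h[...,0]>95)&(h[...,0]<130)&(h[...,1]>120)
    white=box&(h[...,2]>150)&(h[...,1]<60)&(Z<.036)
    print(n,blue.sum(),white.sum(),np.nanmedian(Z[white]),np.nanpercentile(Z[blue],[2,50,98]))
    for nm,m in(('white',white),('blue+white',white|blue)):
        pts=P[m][:,:2].astype(np.float32); r=cv2.minAreaRect(pts); print(nm,r)
    b=P[blue]; 
    from scipy.cluster.vq import kmeans2
    c,l=kmeans2(b[:,1].astype(float),np.array([.02,.09]),minit='matrix')
    for i in(0,1):
        q=b[l==i]; f=np.polyfit(q[:,0],q[:,1],1); print('rail',i,c[i],f,q[:,0].min(),q[:,0].max())
    # housings
    hz=(Z>.095)&(Z<.125)&(X>.38)&(X<.5)
    for lo,hi in((-.03,.09),(-.26,-.14)):
        m=hz&(Y>lo)&(Y<hi); q=P[m]; print('hous',len(q),q.mean(0),q.min(0),q.max(0)); 
    m=(Z>.02)&(Z<.04)&(X>.41)&(X<.58)&(Y<-.24)&(Y>-.42); q=P[m]; print('dish',cv2.minEnclosingCircle(q[:,:2].astype(np.float32)))
    m=(Z>.007)&(Z<.03)&(X>.55)&(X<.66)&(Y>.14)&(Y<.26)
    for lo,hi in((.145,.2),(.2,.26)):
        mm=m&(Y>lo)&(Y<hi); print('plug',mm.sum(),cv2.minAreaRect(P[mm][:,:2].astype(np.float32)),np.nanmax(Z[mm]))
    o=(h[...,0]>5)&(h[...,0]<22)&(h[...,1]>180)&(Y>.18)&(X>.42)&(X<.66)&(h[...,2]>100)
    print('wedge',cv2.minAreaRect(P[o&(Z<.06)][:,:2].astype(np.float32)), 'tab',cv2.minAreaRect(P[o&(Z>.06)][:,:2].astype(np.float32)),np.nanmax(Z[o]))
E
```

```text
top 251 3437 0.02629864416769112 [0.03601297 0.04385519 0.04859642]
white ((0.6041667461395264, 0.05920974910259247), (0.19353555142879486, 0.14046123623847961), 2.377506971359253)
blue+white ((0.6041667461395264, 0.05920974910259247), (0.19353555142879486, 0.14046123623847961), 2.377506971359253)
rail 0 0.02122824668452073 [ 0.04529662 -0.0060729 ] 0.5112560950764207 0.6992459107652311
rail 1 0.08674797124709521 [0.04628225 0.05878232] 0.5105242133210217 0.6956791620897307
hous 246 [0.44875259 0.0314903  0.10726254] [0.42991528 0.01105103 0.09803149] [0.46785499 0.05389207 0.11362613]
hous 248 [ 0.43805148 -0.20201867  0.10687043] [ 0.41770974 -0.22640562  0.09561199] [ 0.4581325  -0.18229321  0.11380789]
dish ((0.49649909138679504, -0.35507193207740784), 0.09711876511573792)
plug 108 ((0.6219433546066284, 0.1701684445142746), (0.06376377493143082, 0.016124412417411804), 2.0347371101379395) 0.019103992876616793
plug 112 ((0.6011383533477783, 0.2284833788871765), (0.06147972121834755, 0.017981309443712234), 2.344693660736084) 0.01978434630711634
wedge ((0.5274973511695862, 0.30313491
[... 813 characters left out ...]
85 [ 0.43683201 -0.19778797  0.10687829] [ 0.41604421 -0.2223692   0.09564144] [ 0.45800791 -0.18108148  0.11358778]
dish ((0.4930155575275421, -0.3564584255218506), 0.098673976957798)
plug 128 ((0.6212251782417297, 0.17028263211250305), (0.06248033419251442, 0.018858570605516434), 15.661340713500977) 0.021121962486615353
plug 142 ((0.6011415719985962, 0.22975429892539978), (0.01974743977189064, 0.06343813985586166), 85.82624816894531) 0.02101637232563003
wedge ((0.5318925380706787, 0.30129340291023254), (0.1500486135482788, 0.04435649886727333), 69.06673431396484) tab ((0.5449069142341614, 0.3549802303314209), (0.03429620340466499, 0.0197389405220747), 67.37613677978516) 0.08067545193697312
```

>>> {"op": "jog_arm", "data": {
  "steps": [
    [[0,0,0,0,0,-4,0],[0,0,0,0,0,-4,0],[0,0,0,0,0,-4,0],[0,0,0,2.7,2.6,0,0],[0,0,0,2.7,2.6,0,0],[0,0,0,2.7,2.6,0,0],[0,0,0,2.7,2.6,0,0],[0,0,0,2.7,2.6,0,0],[0,0,0,2.7,2.6,0,0],[0,0,0,2.7,2.6,0,0],[0,0,0,2.7,2.6,0,0],[0,0,0,2.7,2.6,0,0]]
  ]
}}

```text
time_s: 1.15
tool_pos: [0.3803, 0.3284, 0.3143]
tool_rot: [-3.093, 0.549, 0.0]
contact_force: [0.1, -0.2, 0.4]
gripper_width: 0.0854
```

>>> {"op": "jog_arm", "data": {
  "steps": [
    [[0,0,0,2.7,2.6,0,0],[0,0,0,2.7,2.6,0,0],[0,0,0,2.7,2.6,0,0],[0,0,0,2.7,2.6,0,0],[0,0,0,2.7,2.6,0,0],[0,0,0,2.7,2.6,0,0],[0,0,0,2.7,2.6,0,0],[0,0,0,2.7,2.6,0,0],[0,0,0.12,0,0,0,0],[0,0,0.12,0,0,0,0],[0,0,0.12,0,0,0,0],[0,0,0.12,0,0,0,0]]
  ]
}}

```text
time_s: 2.15
tool_pos: [0.5111, 0.0599, 0.314]
tool_rot: [2.869, -1.279, -0.001]
contact_force: [0.4, -0.6, 0.6]
gripper_width: 0.0853
```

>>> {"op": "jog_arm", "data": {
  "steps": [
    [[0,0,0.12,0,0,0,0],[0,0,0.12,0,0,0,0],[0,0,0.12,0,0,0,0],[0,0,0.12,0,0,0,0],[0,0,0.12,0,0,0,0],[0,0,0.12,0,0,0,0],[0,0,0,0,0,0,0]]
  ]
}}

```text
time_s: 2.73
tool_pos: [0.511, 0.0605, 0.3141]
tool_rot: [2.236, -2.206, -0.0]
contact_force: [-0.6, 0.1, -0.5]
gripper_width: 0.0855
```

```bash
cat >> h.py <<'E'
def rotw(yaw,tilt=0):
    """tool x at world yaw, z down, then tilted about tool y by tilt"""
    c,s=np.cos(yaw),np.sin(yaw)
    M=np.array([[c,s,0],[s,-c,0],[0,0,-1.]])
    return M@R.from_rotvec([0,tilt,0]).as_matrix()
def plan(pos=None,Rt=None,grasp=False):
    s=arm.state(); M=R.from_rotvec(s['tool_rot']).as_matrix(); p=np.array(s['tool_pos'])
    print('pos',np.round(p,4),'q',np.round(s['qpos'],2),'w',round(s['gripper_width'],4),'F',np.round(s['contact_force'],1),'t',round(s['time_s'],2))
    print('tool axes x,y,z:',np.round(M[:,0],3),np.round(M[:,1],3),np.round(M[:,2],3))
    if Rt is not None:
        print('turn(tool):',np.round(R.from_matrix(M.T@Rt).as_rotvec(),4))
    if pos is not None:
        t=np.array(pos,float)
        print('shift cm in present axes:',np.round((t-p)@M*100,2), 'in target axes:',np.round((t-p)@Rt*100,2) if Rt is not None else '')
E
python3 - <<'E'
from h import *
plan()
snap('wrist','w1')
E
```

```text
pos [0.511  0.0605 0.3141] q [ 0.5   0.03 -0.13 -0.   -1.41 -0.49] w 0.0855 F [-0.6  0.1 -0.5] t 2.73
tool axes x,y,z: [ 0.013 -1.     0.   ] [-1.    -0.013  0.   ] [-0. -0. -1.]
```

View pics/w1.png

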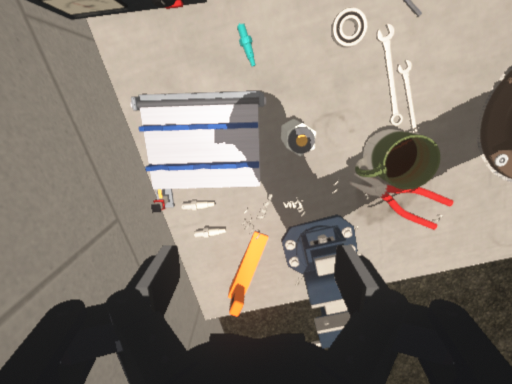

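```bash
python3 - <<'E'
from h import *
a=cv2.imread('pics/w1.png')[110:170,270:330]; t=cv2.imread('pics/top0.png')
b=t[222:262,233:273]; c=t[227:267,330:370]
f=lambda i,k:cv2.resize(i,(k,k),interpolation=cv2.INTER_CUBIC)
w=cv2.imread('pics/w1.png')[80:220,120:270]
cv2.imwrite('pics/hex.png',np.hstack([f(b,260),f(c,260),f(a,260)]))
cv2.imwrite('pics/st.png',cv2.resize(w,None,fx=4,fy=4,interpolation=cv2.INTER_CUBIC))
px('wrist',[(301,139),(198,205),(210,232)])
p,P=cloud('wrist'); h=cv2.cvtColor(p,cv2.COLOR_BGR2HSV); X,Y,Z=P[...,0],P[...,1],P[...,2]
box=(X>.48)&(X<.74)&(Y>-.06)&(Y<.14)&(Z>.018)
blue=box&(h[...,0]>95)&(h[...,0]<130)&(h[...,1]>120); b=P[blue]
for m in (b[:,1]<.055,b[:,1]>.055):
    q=b[m]; print(q.mean(0),np.polyfit(q[:,0],q[:,1],1),q[:,0].min(),q[:,0].max())
m=(Z>.1)&(Z<.12)&(X>.38)&(X<.5)&(Y>-.03)&(Y<.09);q=P[m];print(q.mean(0),q.min(0),q.max(0))
E
```

```text
wrist (301, 139) [0.4505 0.0293 0.1104]
wrist (198, 205) [0.6211 0.1679 0.0143]
wrist (210, 232) [0.6007 0.2241 0.0148]
[0.63195882 0.02153983 0.04421011] [ 0.04066223 -0.00415702] 0.5601176310095276 0.7016085325816707
[0.61531196 0.08632233 0.04376749] [0.04740176 0.05715546] 0.5279904903129137 0.6987134445126596
[0.45125962 0.02946962 0.10789112] [0.43009643 0.00820923 0.10008805] [0.47033    0.05343569 0.11148279]
```

View pics/hex.png

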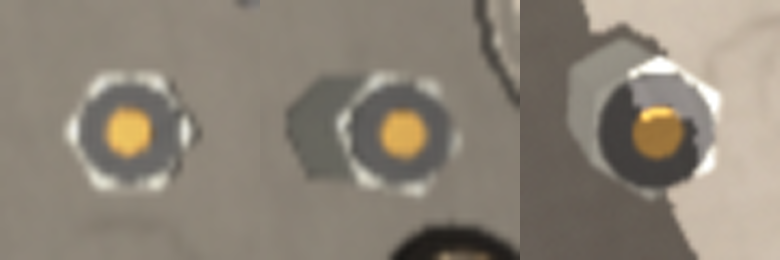

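View pics/st.png

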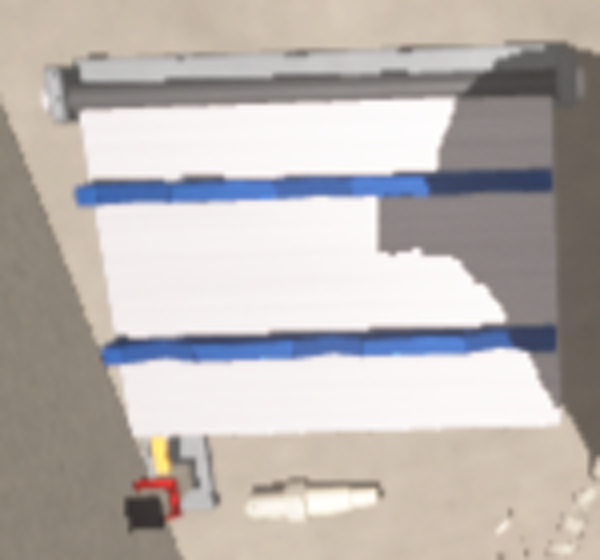

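>>> {"op": "jog_arm", "data": {
  "steps": [
    [[0,-0.1,0,0,0,0,0.3],[0,-0.1,0,0,0,0,0.3],[0,-0.1,0,0,0,0,0.3],[0,-0.1,0,0,0,0,0.3],[0,-0.1,0,0,0,0,0.3],[0,-0.1,0,0,0,0,0.3],[0,-0.1,0,0,0,0,0.3],[0,0,0,0,0,0,0.3]]
  ]
}}

```text
time_s: 3.45
tool_pos: [0.5109, 0.0579, 0.3115]
tool_rot: [-1.829, 1.799, 0.677]
contact_force: [0.6, 0.0, -0.9]
gripper_width: 0.0598
```

```bash
python3 - <<'E'
from h import *
Rt=rotw(np.radians(-90),-.7); G=np.array([.449,.032,.070])
plan(G+.019*Rt[:,2]-.13*Rt[:,2],Rt)
E
```

```text
pos [0.5109 0.0579 0.3115] q [-0.12  0.15  0.05 -0.7  -1.58  0.17] w 0.0598 F [ 0.6  0.  -0.9] t 3.45
tool axes x,y,z: [ 0.012 -0.76  -0.649] [-1.    -0.017  0.002] [-0.013  0.649 -0.761]
turn(tool): [0.0131 0.0066 0.0116]
shift cm in present axes: [17.51  6.32  5.67] in target axes: [17.54  6.19  5.7 ]
```

>>> {"op": "jog_arm", "data": {
  "steps": [
    [[0,0,0,3.5,1.3,0,0.3],[0,0,0,3.5,1.3,0,0.3],[0,0,0,3.5,1.3,0,0.3],[0,0,0,3.5,1.2,0,0.3],[0,0,0,3.5,1.2,0,0.3],[0,0,0,0,0,2.9,0.3],[0,0,0,0,0,2.8,0.3],[0.013,0.007,0.012,0,0,0,0.3],[0,0,0,0,0,0,0.3]]
  ]
}}

```text
time_s: 4.2
tool_pos: [0.4491, -0.0371, 0.1573]
tool_rot: [-1.825, 1.816, 0.656]
contact_force: [-0.2, 0.2, 1.3]
gripper_width: 0.06
```

```bash
python3 - <<'E'
from h import *
Rt=rotw(np.radians(-90),-.7); G=np.array([.449,.032,.070])
plan(G+.019*Rt[:,2],Rt)
snap('wrist','w2')
E
```

```text
pos [ 0.4491 -0.0371  0.1573] q [-0.3   0.26 -0.19 -0.66 -1.41  0.52] w 0.06 F [-0.2  0.2  1.3] t 4.2
tool axes x,y,z: [ 0.005 -0.77  -0.638] [-1.    -0.004 -0.002] [-0.001  0.638 -0.77 ]
turn(tool): [ 0.0012 -0.0075  0.0045]
shift cm in present axes: [ 0.24 -0.   13.03] in target axes: [3.300e-01 1.000e-02 1.303e+01]
```

View pics/w2.png

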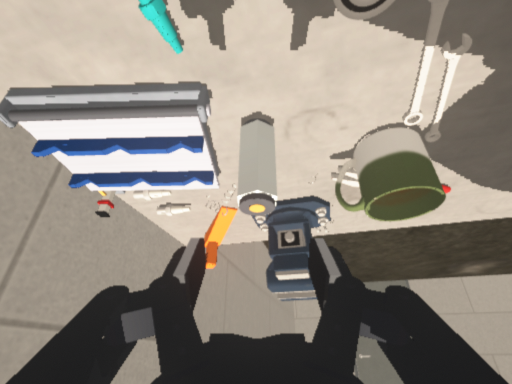

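>>> {"op": "jog_arm", "data": {
  "steps": [
    [[0,0,0,0.3,0,3,0.3],[0,0,0,0,0,3,0.3],[0,0,0,0,0,3,0.3],[0,0,0,0,0,2,0.3],[0,0,0,0,0,2,0.3],[0,0,0,0,0,0,0.3],[0,0,0,0,0,0,0.8],[0,0,0,0,0,0,0.8],[0,0,0,0,0,0,0.8],[0,0,0,0,0,0,0.8],[0,0,0,0,0,0,0.8],[0,0,0,0,0,0,0.8]]
  ],
  "squeeze": 70
}}

```text
time_s: 5.25
tool_pos: [0.451, 0.0423, 0.0575]
tool_rot: [-1.822, 1.816, 0.653]
contact_force: [-0.5, -0.8, 6.2]
gripper_width: 0.0361
```

```bash
python3 - <<'E'
from h import *
Rt=rotw(np.radians(-90),-.7); G=np.array([.449,.032,.070])
plan(G+.019*Rt[:,2],Rt)
snap('wrist','w3')
E
```

```text
pos [0.451  0.0423 0.0575] q [-0.17  0.34 -0.33 -0.76 -1.16  0.58] w 0.0361 F [-0.5 -0.8  6.2] t 5.25
tool axes x,y,z: [ 0.004 -0.769 -0.639] [-1.    -0.002 -0.005] [ 0.003  0.639 -0.769]
turn(tool): [-0.0026 -0.0072  0.0045]
shift cm in present axes: [-0.02  0.2   0.28] in target axes: [-0.02  0.2   0.28]
```

View pics/w3.png

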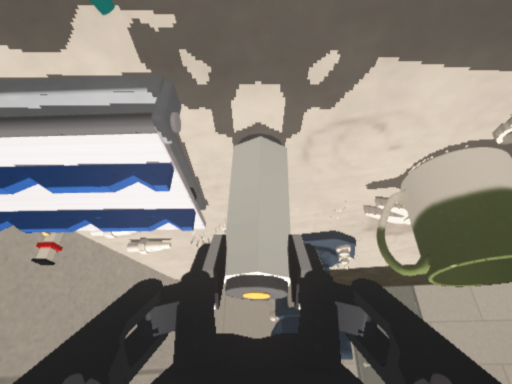

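>>> {"op": "jog_arm", "data": {
  "steps": [
    [[0,0,0,0,0,0,0.8],[0,0,0,-1.3,0,-1.6,0.8],[0,0,0,-1.3,0,-1.6,0.8],[0,0,0,-1.3,0,-1.6,0.8],[0,0,0,-1.3,0,-1.6,0.8],[0,0,0,-1.3,0,-1.6,0.8],[0,0,0,-1.3,0,-1.6,0.8],[0,0,0,-1.3,0,-1.6,0.8],[0,0,0,0,0,0,0.8]]
  ]
}}

```text
time_s: 6.05
tool_pos: [0.4519, 0.04, 0.2046]
tool_rot: [-1.823, 1.814, 0.645]
contact_force: [1.0, -0.2, -1.8]
gripper_width: 0.036
```

>>> {"op": "jog_arm", "data": {
  "steps": [
    [[0,0.1,0,0,0,0,0.8],[0,0.1,0,0,0,0,0.8],[0,0.1,0,0,0,0,0.8],[0,0.1,0,0,0,0,0.8],[0,0.1,0,0,0,0,0.8],[0,0.1,0,0,0,0,0.8],[0,0.1,0,0,0,0,0.8],[0,0.1,0,0,0,0,0.8],[0,0.1,0,0,0,0,0.8],[0,0.1,0,0,0,0,0.8],[0,0.1,0,0,0,0,0.8]]
  ]
}}

```text
time_s: 6.97
tool_pos: [0.4502, 0.0419, 0.2011]
tool_rot: [1.999, -1.997, 0.421]
contact_force: [1.5, -0.9, -2.1]
gripper_width: 0.0358
```

```bash
python3 - <<'E'
from h import *
plan(None,rotw(np.radians(-90+2.5),.87))
snap('wrist','w4')
snap('scene','s4')
E
```

```text
pos [0.4502 0.0419 0.2011] q [ 0.81  0.08 -0.54  0.3  -1.27 -0.94] w 0.0358 F [ 1.5 -0.9 -2.1] t 6.97
tool axes x,y,z: [ 0.    -0.917  0.398] [-1.    -0.003 -0.005] [ 0.006 -0.398 -0.917]
turn(tool): [ 0.0206  0.46   -0.0363]
```

View pics/w4.png

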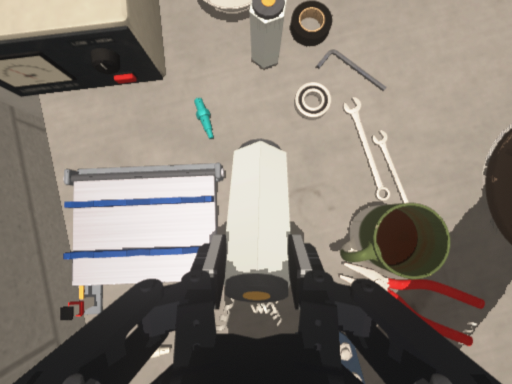

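View pics/s4.png

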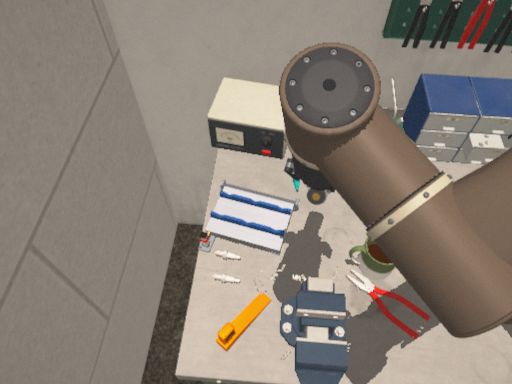

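>>> {"op": "jog_arm", "data": {
  "steps": [
    [[0.004,0.093,-0.007,0,0,0,0.8],[0.004,0.093,-0.007,0,0,0,0.8],[0.004,0.093,-0.007,0,0,0,0.8],[0.004,0.093,-0.007,0,0,0,0.8],[0.004,0.093,-0.007,0,0,0,0.8],[0,0,0,0,0,0,0.8],[0,0,0,0,0,0,0.8]]
  ]
}}

```text
time_s: 7.65
tool_pos: [0.4496, 0.0416, 0.199]
tool_rot: [1.743, -1.668, 0.807]
contact_force: [0.1, -0.0, -1.2]
gripper_width: 0.036
```

```bash
python3 - <<'E'
from h import *
Rt=rotw(np.radians(-87.5),.878); C=np.array([.604,.055,.061+.07])
plan(C-Rt@np.array([.0095,0,-.0047]),Rt)
snap('wrist','w5'); p,P=cloud('wrist'); z=np.load('last_wrist.npz')
M=R.from_rotvec(z['rot']).as_matrix(); Q=(P-z['pos'])@M
m=(abs(Q[...,1])<.03)&(abs(Q[...,0])<.09)&(Q[...,2]>-.09)&(Q[...,2]<.06)
m[:, :200]=0; m[:,310:]=0; m[300:]=0
import sys
for u,v in [(258,160),(258,180),(258,200),(258,220),(258,240),(258,260),(258,150),(255,295)]:
    print((u,v),np.round(P[v,u],4),np.round(Q[v,u],4))
E
```

```text
pos [0.4496 0.0416 0.199 ] q [ 0.99  0.31 -0.59  0.46 -1.46 -1.19] w 0.036 F [ 0.1 -0.  -1.2] t 7.65
tool axes x,y,z: [ 0.031 -0.642  0.766] [-0.999 -0.041  0.005] [ 0.028 -0.765 -0.643]
turn(tool): [0.0051 0.0058 0.0026]
shift cm in present axes: [ -6.54 -15.52   4.26] in target axes: [ -6.6  -15.48   4.3 ]
(258, 160) [0.451  0.0083 0.2258] [0.0421 0.0002 0.0083]
(258, 180) [0.4503 0.0264 0.2278] [ 0.0319  0.0001 -0.0069]
(258, 200) [0.4497 0.0422 0.229 ] [ 0.0226  0.0001 -0.0198]
(258, 220) [0.4491 0.0569 0.231 ] [ 0.0147  0.0001 -0.0323]
(258, 240) [0.4486 0.0695 0.2313] [ 0.0068  0.     -0.0421]
(258, 260) [0.4482 0.0812 0.232 ] [-0.0002  0.     -0.0516]
(258, 150) [ 0.4514 -0.0021  0.2242] [0.0475 0.0002 0.0173]
(255, 295) [0.4492 0.0958 0.2131] [-0.024  -0.0017 -0.0506]
```

View pics/w5.png

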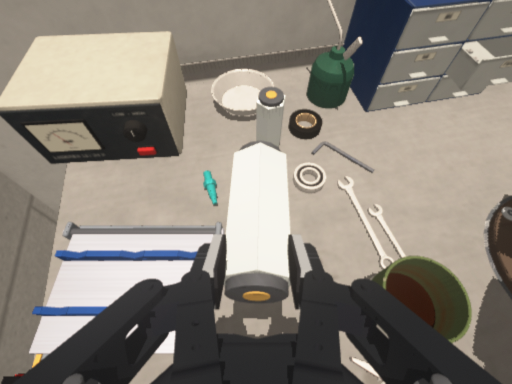

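```bash
python3 - <<'E'
from h import *
p,P=cloud('wrist')
for u,v in [(240,220),(225,170),(300,215),(330,120),(400,180),(330,250)]: print((u,v),np.round(np.nanmedian(P[v-2:v+3,u-2:u+3].reshape(-1,3),0),4))
m=(P[...,0]>.5)&(P[...,1]>-.04)&(P[...,1]<.12)&(P[...,2]>.015)&(P[...,2]<.034)
q=P[m]; A=np.c_[q[:,:2],np.ones(len(q))]; print(np.linalg.lstsq(A,q[:,2],rcond=None)[0],len(q))
m=(abs(P[...,2])<.015)&(P[...,0]>.3)&(P[...,0]<.5)&(P[...,1]<.1)
q=P[m]; A=np.c_[q[:,:2],np.ones(len(q))]; print(np.linalg.lstsq(A,q[:,2],rcond=None)[0],len(q))
z=np.load('last_wrist.npz')
# side faces of held housing: plane fits
m=np.zeros((384,512),bool); m[165:270,240:252]=1
for c0,c1 in((236,252),(264,280)):
    q=P[170:265,c0:c1].reshape(-1,3); q=q[(q[:,2]>.2)]; c=q.mean(0); n=np.linalg.svd(q-c)[2][2]; print(c,n*np.sign(n[2]))
E
```

```text
(240, 220) [0.4603 0.0542 0.2239]
(225, 170) [ 0.5114 -0.1437 -0.    ]
(300, 215) [ 0.3872 -0.0642 -0.0004]
(330, 120) [ 3.210e-01 -2.711e-01  1.000e-04]
(400, 180) [ 2.175e-01 -1.366e-01 -2.000e-04]
(330, 250) [ 3.463e-01 -9.800e-03 -3.000e-04]
[ 0.00100324 -0.00519142  0.02764738] 9284
[ 0.00234393 -0.00718281 -0.00077826] 15372
[0.45836872 0.05101918 0.22496674] [ 0.50613067 -0.06415094  0.86006767]
[0.44089229 0.0504641  0.22512731] [-0.51730297 -0.0813091   0.85193102]
```

```bash
cat > held.py <<'E'
from h import *
def held(cap=None):
    p,P=cloud('wrist'); z=np.load('last_wrist.npz'); M=R.from_rotvec(z['rot']).as_matrix(); Q=(P-z['pos'])@M
    N=[];D=[]
    for c0,c1 in((236,252),(264,280)):
        q=Q[175:260,c0:c1].reshape(-1,3)
        for _ in range(4):
            c=q.mean(0); n=np.linalg.svd(q-c,full_matrices=False)[2][2]; n*=np.sign(n[0]); r=abs((q-c)@n); q=q[r<max(.0015,2*r.std())]
        print(len(q),'rms',r.std()); N.append(n);D.append(c@n)
    a=np.cross(N[0],N[1]); a/=np.linalg.norm(a); a*=np.sign(-a[2])  # points toward cap/camera end (-z tool)
    # point on axis: n.x=D-.02 on both, and a.x=0
    x0=np.linalg.solve(np.array([N[0],N[1],a]),[D[0]-.02,D[1]-.02,0])
    s=[]
    for v in range(278,306):
        for u in range(240,276):
            w=Q[v,u]; 
            if np.linalg.norm((w-x0)-((w-x0)@a)*a)<.012: s.append((w-x0)@a)
    s=np.array(s); print('cap s',len(s),np.percentile(s,[5,50,95]) if len(s) else None)
    t=[]
    print('axis tool',a,'angle normals',np.degrees(np.arccos(N[0]@N[1])),'axis world',M@a)
    return a,x0,s,M,z['pos'],Q
if __name__=='__main__':
    a,x0,s,M,p0,Q=held()
    for v in list(range(140,175,3))+list(range(255,300,4)):
        w=Q[v,258]; print(v,np.round([(w-x0)@a, np.linalg.norm((w-x0)-((w-x0)@a)*a)],4))
    print('x0',x0)
E
python3 held.py
```

```text
Traceback (most recent call last):
  File "held.py", line 23, in <module>
    a,x0,s,M,p0,Q=held()
                  ~~~~^^
  File "held.py", line 8, in held
    c=q.mean(0); n=np.linalg.svd(q-c,full_matrices=False)[2][2]; n*=np.sign(n[0]); r=abs((q-c)@n); q=q[r<max(.0015,2*r.std())]
                   ~~~~~~~~~~~~~^^^^^^^^^^^^^^^^^^^^^^^^^
numpy.linalg.LinAlgError: SVD did not converge
```

```bash
sed -i 's/q=Q\[175:260,c0:c1\].reshape(-1,3)/q=Q[175:260,c0:c1].reshape(-1,3); q=q[np.isfinite(q[:,0])]; md=np.median(q,0); q=q[(abs(q-md)<[.04,.03,.06]).all(1)]/' held.py; python3 held.py
```

```text
1351 rms 0.0002651342435497572
1357 rms 0.0002682894742055467
cap s 350 [0.05422398 0.0548983  0.05545996]
axis tool [-0.57590961 -0.02400534 -0.81716086] angle normals 61.55431787329783 axis world [-0.01683769  0.99628785  0.08442158]
140 [-0.0552  0.0187]
143 [-0.0482  0.0223]
146 [-0.045   0.0223]
149 [-0.0422  0.0221]
152 [-0.0382  0.023 ]
155 [-0.0356  0.0227]
158 [-0.0327  0.0227]
161 [-0.03    0.0225]
164 [-0.0273  0.0225]
167 [-0.0238  0.0233]
170 [-0.0217  0.0226]
173 [-0.0192  0.0224]
255 [0.0394 0.0225]
259 [0.0417 0.0225]
263 [0.044  0.0227]
267 [0.0464 0.023 ]
271 [0.0473 0.0196]
275 [0.0492 0.0187]
279 [0.0516 0.0194]
283 [0.0538 0.0197]
287 [0.0547 0.0159]
291 [0.0548 0.009 ]
295 [0.0553 0.0034]
299 [0.0551 0.0064]
x0 [ 5.82998330e-03  4.04963338e-05 -4.10998093e-03]
```

```bash
cat >> held.py <<'E'
def target(C,yaw=.043,verbose=True):
    a,x0,s,M,p0,Q=held()
    c=x0+a*(np.median(s)-.055)
    b=np.array([-np.sin(yaw),np.cos(yaw),0]); e=np.array([np.cos(yaw),np.sin(yaw),0])
    # tool y as close as possible to -e with axis a -> b
    y=np.array([0,1.,0]); y-=a*(y@a); y/=np.linalg.norm(y)
    A=np.c_[a,y,np.cross(a,y)]; B=np.c_[b,-e,np.cross(b,-e)]
    Rt=B@A.T
    return Rt,C-Rt@c,c
E
python3 - <<'E'
from held import *
Rt,t,c=target(np.array([.604,.055,.061+.05]))
print('c',c); plan(t,Rt); np.savez('tA.npz',Rt=Rt,c=c)
E
```

```text
1351 rms 0.0002651342435497572
1357 rms 0.0002682894742055467
cap s 350 [0.05422398 0.0548983  0.05545996]
axis tool [-0.57590961 -0.02400534 -0.81716086] angle normals 61.55431787329783 axis world [-0.01683769  0.99628785  0.08442158]
c [ 5.88855604e-03  4.29377902e-05 -4.02687180e-03]
pos [0.4498 0.0415 0.1997] q [ 0.99  0.3  -0.59  0.46 -1.46 -1.19] w 0.0363 F [ 0.5 -0.5 -2.2] t 7.7
tool axes x,y,z: [ 0.029 -0.644  0.764] [-0.999 -0.041  0.004] [ 0.029 -0.764 -0.645]
turn(tool): [ 0.0231  0.0868 -0.0131]
shift cm in present axes: [ -7.75 -15.5    5.58] in target axes: [ -8.02 -15.48   5.25]
```

>>> {"op": "jog_arm", "data": {
  "steps": [
    [[0.023,0.087,-0.013,0,0,0,0.8],[0,0,0,0,-3.1,0,0.8],[0,0,0,0,-3.1,0,0.8],[0,0,0,0,-3.1,0,0.8],[0,0,0,0,-3.1,0,0.8],[0,0,0,0,-3.1,0,0.8],[0,0,0,-2,0,1.3,0.8],[0,0,0,-2,0,1.3,0.8],[0,0,0,-2,0,1.3,0.8],[0,0,0,-2,0,1.3,0.8],[0,0,0,0,0,0,0.8],[0,0,0,0,0,0,0.8]]
  ]
}}

```text
time_s: 8.7
tool_pos: [0.6044, 0.0543, 0.1058]
tool_rot: [1.707, -1.599, 0.887]
contact_force: [-0.1, -0.8, -2.2]
gripper_width: 0.036
```

```bash
python3 - <<'E'
from held import *
snap('wrist','w6')
Rt,t,c=target(np.array([.604,.055,.061]))
print('c',c); plan(t,Rt); np.savez('tA.npz',Rt=Rt,c=c)
E
```

```text
1354 rms 0.0002709258120434758
1352 rms 0.00026333228361141573
cap s 342 [0.0542151  0.05480484 0.05539423]
axis tool [-0.5800762  -0.02385028 -0.81421298] angle normals 61.741863452715144 axis world [-0.04197611  0.99909785 -0.00644192]
c [ 6.06991096e-03  8.04866017e-05 -4.08709649e-03]
pos [0.6049 0.0549 0.1067] q [ 0.81  0.62 -0.43  0.67 -1.34 -1.19] w 0.0361 F [-0.2  0.7 -1.7] t 8.75
tool axes x,y,z: [ 0.036 -0.574  0.818] [-0.998 -0.066 -0.002] [ 0.056 -0.816 -0.576]
turn(tool): [-0.0011 -0.0057 -0.0022]
shift cm in present axes: [-4.36  0.1   3.02] in target axes: [-4.34  0.08  3.05]
```

View pics/w6.png

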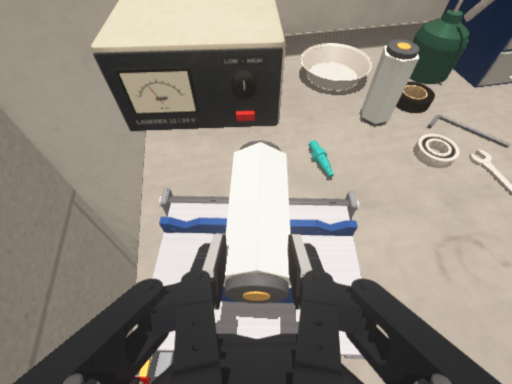

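```bash
python3 - <<'E'
from h import *
p,P=cloud('wrist'); h=cv2.cvtColor(p,cv2.COLOR_BGR2HSV); X,Y,Z=P[...,0],P[...,1],P[...,2]
b=(X>.48)&(X<.74)&(Y>-.06)&(Y<.14)&(Z>.02)&(Z<.06)&(h[...,0]>95)&(h[...,0]<130)&(h[...,1]>120)
q=P[b&(Y<.055)]; print(len(q),q.min(0),q.max(0),np.percentile(q[:,0],[.5,99.5]),np.polyfit(q[:,0],q[:,1],1),q.mean(0))
# slab far/hinge side extents
w=(X>.48)&(X<.74)&(Y>-.06)&(Y<.14)&(Z>.022)&(Z<.032)
q2=P[w]; print(q2.min(0),q2.max(0))
cv2.imwrite('pics/w6c.png',cv2.resize(p[180:260,150:370],None,fx=3.6,fy=3.6,interpolation=cv2.INTER_CUBIC))
# top profile of rail
s=(q[:,0]-.604)*np.cos(.043)
for lo in np.arange(-.1,.1,.008):
    k=(s>lo)&(s<lo+.008)
    if k.any(): print(round(lo+.004,3),round(q[k,2].max(),4))
E
```

```text
869 [0.51159782 0.01398104 0.03307839] [0.7013759  0.02924719 0.04797106] [0.51267086 0.70085928] [ 0.04663115 -0.00600859] [0.60962548 0.02241894 0.04375229]
[ 0.4985681  -0.03181194  0.02200961] [0.71841444 0.1397999  0.03199176]
-0.096 0.0453
-0.088 0.0476
-0.08 0.0465
-0.072 0.0426
-0.064 0.0433
-0.056 0.0473
-0.048 0.0475
-0.04 0.0474
-0.032 0.0476
0.032 0.0475
0.04 0.047
0.048 0.0475
0.056 0.048
0.064 0.0467
0.072 0.0416
0.08 0.0442
0.088 0.047
0.096 0.0472
```

View pics/w6c.png

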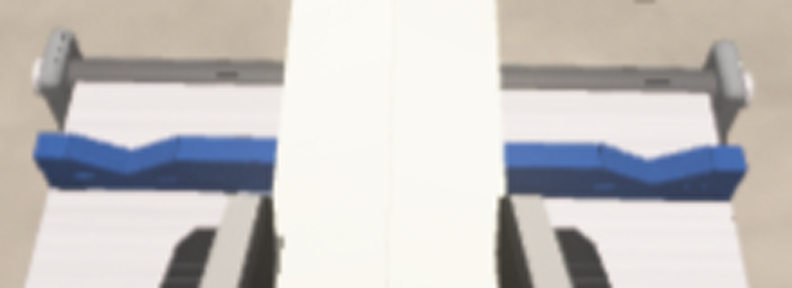

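>>> {"op": "jog_arm", "data": {
  "steps": [
    [[0,0,0,-1.2,0,0.85,0.8],[0,0,0,-1.2,0,0.85,0.8],[0,0,0,-1.0,0,0.7,0.8],[0,0,0,-0.5,0,0.35,0.8],[0,0,0,-0.3,0,0.2,0.8],[0,0,0,0,0,0,0.8],[0,0,0,0,0,0,0.8]]
  ]
}}

```text
time_s: 9.33
tool_pos: [0.6045, 0.0552, 0.0539]
tool_rot: [1.707, -1.596, 0.889]
contact_force: [0.5, -0.8, -1.4]
gripper_width: 0.0355
```

```bash
python3 - <<'E'
from held import *
snap('wrist','w7')
Rt,t,c=target(np.array([.6047,.055,.061]),.045)
print('c',c); plan(t,Rt); a=arm.state(); print('centre',a['tool_pos']+R.from_rotvec(a['tool_rot']).as_matrix()@c)
E
```

```text
1350 rms 0.0002782104724908709
1355 rms 0.0002760298824942913
cap s 327 [0.05393978 0.05459316 0.05510723]
axis tool [-0.59324901 -0.02088609 -0.80474802] angle normals 61.07125245612636 axis world [-0.04658099  0.99862549 -0.02402777]
c [ 6.67176386e-03  2.84482490e-06 -4.41285010e-03]
pos [0.6045 0.0553 0.0539] q [ 0.8   0.69 -0.46  0.69 -1.27 -1.25] w 0.0359 F [ 0.7 -0.7 -1.5] t 9.38
tool axes x,y,z: [ 0.038 -0.573  0.819] [-0.998 -0.067 -0.001] [ 0.056 -0.817 -0.574]
turn(tool): [-0.0019 -0.0235 -0.0001]
shift cm in present axes: [-0.08 -0.02  0.04] in target axes: [-0.08 -0.02  0.04]
centre [0.60452037 0.05505638 0.06188241]
```

View pics/w7.png

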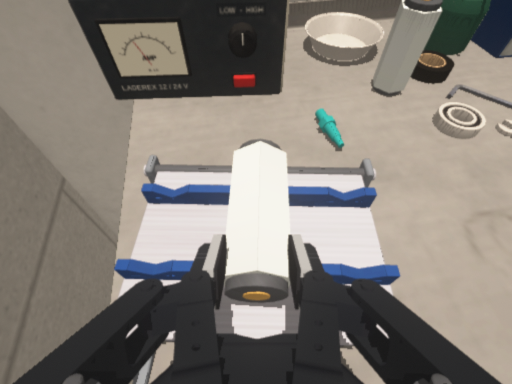

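>>> {"op": "jog_arm", "data": {
  "steps": [
    [[0,0,0,0,0,0,0.5],[0,0,0,0,0,0,0.4],[0,0,0,0,0,0,0.3],[0,0,0,0,0,0,0.3],[0,0,0,0,0,0,0.3],[0,0,0,0,0,0,0.3],[0,0,0,0,0,-2,0.3],[0,0,0,0,0,-3,0.3],[0,0,0,0,0,-3,0.3],[0,0,0,0,0,-3,0.3],[0,0,0,3,0,-2,0.3],[0,0,0,3,0,-2,0.3]]
  ]
}}

```text
time_s: 10.38
tool_pos: [0.5979, 0.1447, 0.1893]
tool_rot: [1.708, -1.594, 0.889]
contact_force: [1.8, 0.3, 0.5]
gripper_width: 0.0599
```

>>> {"op": "jog_arm", "data": {
  "steps": [
    [[0,0,0,3,0,0,0.3],[0,0,0,3,0,0,0.3],[0,-0.11,0,0,0,0,0.3],[0,-0.11,0,0,0,0,0.3],[0,-0.11,0,0,0,0,0.3],[0,-0.11,0,0,0,0,0.3],[0,-0.11,0,0,0,0,0.3],[0,-0.11,0,0,0,0,0.3],[0,-0.11,0,0,0,0,0.3],[0,-0.11,0,0,0,0,0.3],[0,-0.09,0,0,0,0,0.3],[0,0,0,0,0,0,0.3]]
  ]
}}

```text
time_s: 11.38
tool_pos: [0.6012, 0.1069, 0.2405]
tool_rot: [-2.279, 2.139, 0.015]
contact_force: [0.0, -0.9, -0.0]
gripper_width: 0.0597
```

```bash
python3 - <<'E'
from held import *
snap('wrist','w8')
snap('top','t8')
Rt=rotw(np.radians(-93),-.7); G=np.array([.438,-.200,.070])
plan(G+(.019-.13)*Rt[:,2],Rt)
p,P=cloud('top'); X,Y,Z=P[...,0],P[...,1],P[...,2]
m=(X>.57)&(X<.64)&(Y>-.02)&(Y<.13)&(Z>.06)&(Z<.1); q=P[m]; print(m.sum(),q.min(0),q.max(0),q.mean(0))
for lo in np.arange(-.01,.12,.02):
    k=(q[:,1]>lo)&(q[:,1]<lo+.02); print(lo,q[k,2].max() if k.any() else 0, q[k,0].mean() if k.any() else 0)
E
```

```text
pos [0.6008 0.1075 0.2389] q [ 0.49  0.23 -0.07 -0.01 -1.27 -0.42] w 0.0597 F [-0.4  0.2  0.5] t 11.48
tool axes x,y,z: [ 0.064 -0.998 -0.011] [-0.998 -0.064 -0.002] [ 0.001  0.011 -1.   ]
turn(tool): [ 0.0395 -0.6882  0.1124]
shift cm in present axes: [36.83 19.07  7.96] in target axes: [ 35.02  14.64 -18.51]
693 [0.58155485 0.00156585 0.06014985] [0.62515458 0.10842869 0.08589592] [0.60207485 0.05323783 0.07615136]
-0.01 0.08281102016982489 0.6044400327236138
0.01 0.08589592016792102 0.6038736269640163
0.03 0.08571247531062598 0.6031077756845451
0.049999999999999996 0.08562211864429536 0.6018864794552048
0.07 0.08536370776365199 0.6009803030344617
0.09000000000000001 0.08540716204054943 0.5986749488428719
0.11 0 0
```

View pics/w8.png

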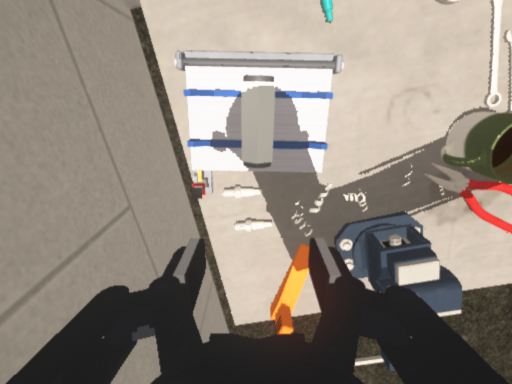

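View pics/t8.png

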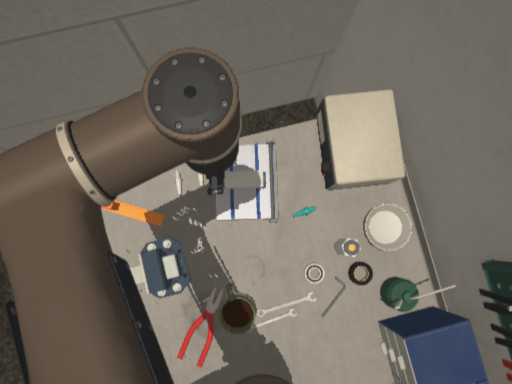

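```bash
python3 - <<'E'
from h import *
px('top',[(400,285),(398,292),(420,290),(440,288),(455,287),(425,280),(440,340),(360,130),(387,227),(350,247)])
p,P=cloud('top'); X,Y,Z=P[...,0],P[...,1],P[...,2]
m=(X>.3)&(X<.62)&(Y>-.47)&(Y<-.2)
for a,b,c,d in [(.25,.4,-.45,-.25),(.42,.56,-.45,-.27),(.57,.8,-.4,-.1)]:
    k=(X>a)&(X<b)&(Y>c)&(Y<d); print((a,b,c,d),np.nanmax(Z[k]), P[k&(Z>.06)].min(0) if (k&(Z>.06)).any() else '', P[k&(Z>.06)].max(0) if (k&(Z>.06)).any() else '')
E
```

```text
top (400, 285) [ 0.348  -0.3291  0.0759]
top (398, 292) [ 0.3317 -0.3226  0.0802]
top (420, 290) [ 0.3273 -0.41   -0.0028]
top (440, 288) [ 0.3376 -0.4444  0.0392]
top (455, 287) [ 0.3469 -0.4652  0.0813]
top (425, 280) [ 0.3531 -0.4243 -0.0021]
top (440, 340) [ 0.2436 -0.3738  0.1876]
top (360, 130) [ 0.7189 -0.2235  0.1289]
top (387, 227) [ 0.4909 -0.326  -0.0014]
top (350, 247) [ 0.4392 -0.2     0.1085]
(0.25, 0.4, -0.45, -0.25) 0.38158418154046636 [ 0.25004579 -0.44998587  0.06003711] [ 0.39987372 -0.2942458   0.38158418]
(0.42, 0.56, -0.45, -0.27) 0.41078727713745744 [ 0.42002441 -0.44809694  0.0601159 ] [ 0.55998985 -0.40685517  0.41078728]
(0.57, 0.8, -0.4, -0.1) 0.5352097082461664 [ 0.58343062 -0.3999943   0.0600215 ] [ 0.79998807 -0.13248745  0.53520971]
```

>>> {"op": "jog_arm", "data": {
  "steps": [
    [[0.01,-0.01,0.1,0,0,0,0.3],[0,0,0.09,0,0,0,0.3],[0,0,0,0,3.5,0,0.3],[0,0,0,0,3.5,0,0.3],[0,0,0,0,3.5,0,0.3],[0,0,0,3,2,0,0.3],[0,0,0,3.5,0,0,0.3],[0,0,0,3.5,0,0,0.3],[0,0,0,3.5,0,0,0.3],[0,0,0,3.5,0,0,0.3],[0,0,0,3.5,0,0,0.3],[0,0,0,0,0,0,0.3]]
  ]
}}

```text
time_s: 12.48
tool_pos: [0.4499, -0.0827, 0.2321]
tool_rot: [-2.067, 2.341, 0.014]
contact_force: [0.2, 0.1, 0.1]
gripper_width: 0.0595
```

```bash
python3 - <<'E'
from held import *
snap('wrist','w9')
plan([.438,-.2,.22],rotw(np.radians(-97),0))
p,P=cloud('wrist'); X,Y,Z=P[...,0],P[...,1],P[...,2]
m=(Z>.1)&(Z<.12)&(X>.38)&(X<.5)&(Y>-.27)&(Y<-.13);q=P[m];print(q.mean(0),q.min(0),q.max(0))
E
```

```text
pos [ 0.4505 -0.0811  0.2321] q [ 0.24 -0.04 -0.38 -0.02 -1.22 -0.36] w 0.06 F [ 0.8  0.5 -0.4] t 12.53
tool axes x,y,z: [-0.125 -0.992 -0.02 ] [-0.992  0.125 -0.006] [ 0.008  0.019 -1.   ]
turn(tool): [-0.006   0.0202 -0.0032]
shift cm in present axes: [11.98 -0.24  0.97] in target axes: [11.95 -0.2   1.21]
[ 0.43960666 -0.20428053  0.10818828] [ 0.41871712 -0.22694727  0.10038895] [ 0.46074982 -0.18262393  0.11283937]
```

View pics/w9.png

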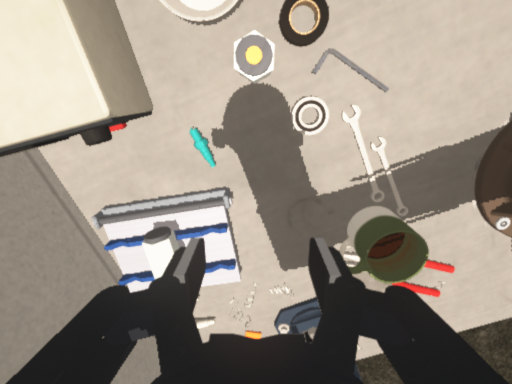

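>>> {"op": "jog_arm", "data": {
  "steps": [
    [[-0.006,0.02,-0.003,4,0,0,0.3],[0,0,0,4,0,0,0.3],[0,0,0,4.1,-0.1,0,0.3],[0,0,0,0,0,4,0.3],[0,0,0,0,0,4,0.3],[0,0,0,0,0,4,0.3],[0,0,0,0,0,3,0.3],[0,0,0,0,0,1.6,0.3],[0,0,0,0,0,0,0.8],[0,0,0,0,0,0,0.8],[0,0,0,0,0,0,0.8],[0,0,0,0,0,0,0.8]]
  ]
}}

```text
time_s: 13.53
tool_pos: [0.4394, -0.1986, 0.0669]
tool_rot: [-2.083, 2.346, -0.002]
contact_force: [0.2, -0.1, -1.5]
gripper_width: 0.0341
```

>>> {"op": "jog_arm", "data": {
  "steps": [
    [[0,0,0,0,0,0,0.8],[0,0,0,0,0,-3,0.8],[0,0,0,0,0,-3,0.8],[0,0,0,0,0,0,0.8]]
  ]
}}

```text
time_s: 13.87
tool_pos: [0.4419, -0.2, 0.1319]
tool_rot: [-2.08, 2.343, -0.012]
contact_force: [1.5, -0.4, -2.0]
gripper_width: 0.0343
```

```bash
python3 - <<'E'
from held import *
snap('wrist','w10')
plan([.449,.0,.13],rotw(np.radians(-90),0))
E
```

```text
pos [ 0.4408 -0.1995  0.1295] q [-0.02  0.09 -0.5  -0.   -0.97 -0.1 ] w 0.0342 F [-0.6  0.1 -3. ] t 13.92
tool axes x,y,z: [-0.119 -0.993 -0.002] [-0.993  0.119 -0.009] [ 0.01   0.001 -1.   ]
turn(tool): [-0.0096  0.0017 -0.1194]
shift cm in present axes: [-19.91   1.56  -0.02] in target axes: [-19.95  -0.82  -0.05]
```

View pics/w10.png

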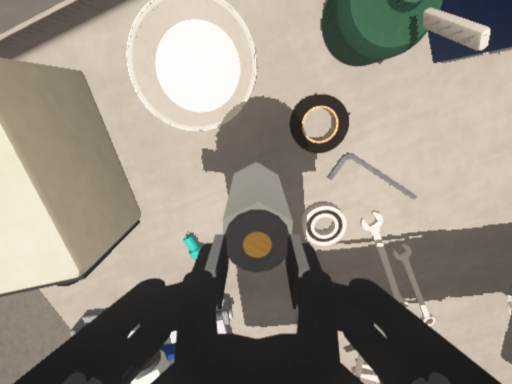

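>>> {"op": "jog_arm", "data": {
  "steps": [
    [[-0.01,0,-0.06,0,0,0,0.8],[0,0,-0.06,0,0,0,0.8],[0,0,0,-3.4,0,0,0.8],[0,0,0,-3.4,0,0,0.8],[0,0,0,-3.4,-0.2,0,0.8],[0,0,0,-3.4,-0.2,0,0.8],[0,0,0,-3.4,-0.2,0,0.8],[0,0,0,-2.9,-0.2,0,0.8],[0,0,0,0,0,0,0.8],[0,0,0,0,0,0,0.8]]
  ]
}}

```text
time_s: 14.75
tool_pos: [0.4459, 0.0012, 0.1261]
tool_rot: [2.223, -2.216, -0.012]
contact_force: [-0.7, -0.9, -2.2]
gripper_width: 0.0338
```

```bash
python3 - <<'E'
from held import *
plan([.449,.0,.067],rotw(np.radians(-90),0))
E
```

```text
pos [0.4459 0.0012 0.1261] q [ 0.44  0.04 -0.56 -0.01 -0.98 -0.43] w 0.0338 F [-0.7 -0.9 -2.2] t 14.75
tool axes x,y,z: [ 0.003 -1.    -0.003] [-1.    -0.003  0.008] [-0.008  0.003 -1.   ]
turn(tool): [0.0079 0.0033 0.0031]
shift cm in present axes: [ 0.14 -0.36  5.91] in target axes: [ 0.12 -0.31  5.91]
```

>>> {"op": "jog_arm", "data": {
  "steps": [
    [[0,0,0,0,0,2,0.8],[0,0,0,0,0,2,0.8],[0,0,0,0,0,1.2,0.8],[0,0,0,0,0,0.4,0.8],[0,0,0,0,0,0.3,0.8],[0,0,0,0,0,0,0.8],[0,0,0,0,0,0,0.8]]
  ]
}}

```text
time_s: 15.33
tool_pos: [0.446, -0.0002, 0.0678]
tool_rot: [2.219, -2.22, -0.012]
contact_force: [-0.1, 0.8, -2.0]
gripper_width: 0.0341
```

>>> {"op": "jog_arm", "data": {
  "steps": [
    [[0,0,0,0,0,0,0.5],[0,0,0,0,0,0,0.4],[0,0,0,0,0,0,0.3],[0,0,0,0,0,0,0.3],[0,0,0,0,0,0,0.3],[0,0,0,0,0,-3,0.3],[0,0,0,0,0,-4,0.3],[0,0,0,0,0,-4,0.3],[0,0,0,0,0,-4,0.3],[0,0,0,0,0,-3,0.3],[0,0,0,0,0,0,0.3]]
  ]
}}

```text
time_s: 16.25
tool_pos: [0.4504, -0.0, 0.2541]
tool_rot: [-2.219, 2.216, 0.003]
contact_force: [1.3, 0.3, -0.2]
gripper_width: 0.0599
```

```bash
python3 - <<'E'
from held import *
snap('wrist','w11')
p,P=cloud('wrist'); X,Y,Z=P[...,0],P[...,1],P[...,2]
m=(Z>.1)&(Z<.12)&(X>.38)&(X<.5)&(Y>-.08)&(Y<.08);q=P[m];print(len(q),q.mean(0),q.min(0),q.max(0))
Rt=rotw(np.radians(-90),-.7); G=np.array([.449,.0,.070])
plan(G+(.019-.13)*Rt[:,2],Rt)
E
```

```text
895 [ 0.44799101 -0.00971546  0.1080151 ] [ 0.42788913 -0.03089019  0.1001524 ] [0.46742774 0.01498851 0.11185708]
pos [4.489e-01 1.000e-04 2.508e-01] q [ 0.44 -0.06 -0.36 -0.01 -1.27 -0.43] w 0.0596 F [-0.2 -0.4 -0.5] t 16.3
tool axes x,y,z: [ 0.001 -1.    -0.005] [-1.    -0.001  0.001] [-0.001  0.005 -1.   ]
turn(tool): [ 1.500e-03 -6.947e-01  1.000e-04]
shift cm in present axes: [ 7.21 -0.02  9.55] in target axes: [ 1.165e+01 -1.000e-02  2.720e+00]
```

View pics/w11.png

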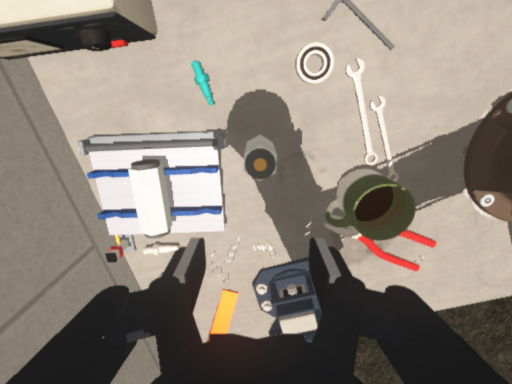

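>>> {"op": "jog_arm", "data": {
  "steps": [
    [[0,-0.1,0,0,0,0,0.3],[0,-0.1,0,0,0,0,0.3],[0,-0.1,0,0,0,0,0.3],[0,-0.1,0,0,0,0,0.3],[0,-0.1,0,0,0,0,0.3],[0,-0.1,0,0,0,0,0.3],[0,-0.095,0,0,0,0,0.3],[0,0,0,4,0,0,0.3],[0,0,0,4,0,0,0.3],[0,0,0,4.2,0.1,0,0.3],[0,0,0,0,0,2.3,0.3],[0,0,0,0,0,0,0.3]]
  ]
}}

```text
time_s: 17.3
tool_pos: [0.4429, -0.0779, 0.1469]
tool_rot: [-1.81, 1.827, 0.68]
contact_force: [-1.3, 0.9, -0.4]
gripper_width: 0.0598
```

```bash
python3 - <<'E'
from held import *
snap('wrist','w12')
p,P=cloud('wrist'); X,Y,Z=P[...,0],P[...,1],P[...,2]
m=(Z>.106)&(Z<.12)&(X>.38)&(X<.5)&(Y>-.08)&(Y<.08);q=P[m];print(len(q),q.mean(0),q.min(0),q.max(0))
Rt=rotw(np.radians(-90),-.7); G=np.array([.448,-.007,.070])
plan(G+(.019)*Rt[:,2],Rt)
E
```

```text
551 [ 0.44764034 -0.01146207  0.1086982 ] [ 0.42951067 -0.02741911  0.1060365 ] [0.46580995 0.00888639 0.11016057]
pos [ 0.4436 -0.0783  0.1491] q [-0.38  0.3  -0.16 -0.64 -1.45  0.57] w 0.0598 F [-0.1 -1.2  0.6] t 17.35
tool axes x,y,z: [-0.01  -0.764 -0.645] [-1.     0.001  0.014] [-0.01   0.645 -0.764]
turn(tool): [ 0.01    0.0008 -0.0098]
shift cm in present axes: [-0.36 -0.56 12.54] in target axes: [-0.36 -0.44 12.54]
```

View pics/w12.png

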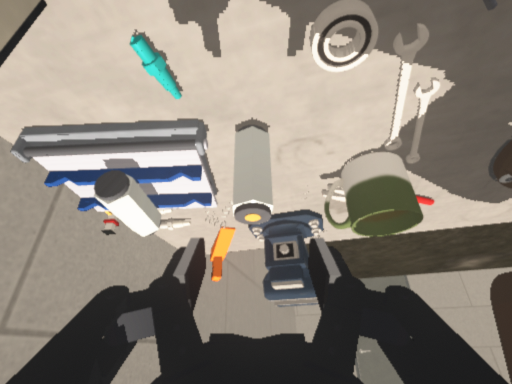

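>>> {"op": "jog_arm", "data": {
  "steps": [
    [[0.01,0,-0.01,-0.2,-0.5,0,0.3],[0,0,0,0,0,3,0.3],[0,0,0,0,0,3,0.3],[0,0,0,0,0,3,0.3],[0,0,0,0,0,2,0.3],[0,0,0,0,0,1.4,0.3],[0,0,0,0,0,0,0.3],[0,0,0,0,0,0,0.8],[0,0,0,0,0,0,0.8],[0,0,0,0,0,0,0.8],[0,0,0,0,0,0,0.8],[0,0,0,0,0,0,0.8]]
  ]
}}

```text
time_s: 18.35
tool_pos: [0.4519, 0.0014, 0.0596]
tool_rot: [-1.819, 1.81, 0.652]
contact_force: [-0.8, -0.8, 6.2]
gripper_width: 0.0342
```

>>> {"op": "jog_arm", "data": {
  "steps": [
    [[0,0,0,0,0,0,0.8],[0,0,0,-1.3,0,-1.6,0.8],[0,0,0,-1.3,0,-1.6,0.8],[0,0,0,-1.3,0,-1.6,0.8],[0,0,0,-1.3,0,-1.6,0.8],[0,0,0,-1.3,0,-1.6,0.8],[0,0,0,-1.3,0,-1.6,0.8],[0,0,0,-1.3,0,-1.6,0.8],[0,0,0,0,0,0,0.8]]
  ]
}}

```text
time_s: 19.1
tool_pos: [0.4519, -0.0017, 0.2069]
tool_rot: [-1.821, 1.809, 0.644]
contact_force: [1.4, -0.3, -2.2]
gripper_width: 0.0341
```

>>> {"op": "jog_arm", "data": {
  "steps": [
    [[0,0.1,0,0,0,0,0.8],[0,0.1,0,0,0,0,0.8],[0,0.1,0,0,0,0,0.8],[0,0.1,0,0,0,0,0.8],[0,0.1,0,0,0,0,0.8],[0,0.1,0,0,0,0,0.8],[0,0.1,0,0,0,0,0.8],[0,0.1,0,0,0,0,0.8],[0,0.1,0,0,0,0,0.8],[0,0.1,0,0,0,0,0.8],[0,0.1,0,0,0,0,0.8],[0,0.1,0,0,0,0,0.8]]
  ]
}}

```text
time_s: 20.1
tool_pos: [0.4505, 0.0006, 0.2032]
tool_rot: [1.942, -1.943, 0.511]
contact_force: [0.7, -0.2, -3.0]
gripper_width: 0.0343
```

>>> {"op": "jog_arm", "data": {
  "steps": [
    [[0,0.1,0,0,0,0,0.8],[0,0.1,0,0,0,0,0.8],[0,0.1,0,0,0,0,0.8],[0,0.1,0,0,0,0,0.8],[0,0,0,0,0,0,0.8],[0,0,0,0,0,0,0.8]]
  ]
}}

```text
time_s: 20.6
tool_pos: [0.4499, 0.0006, 0.2008]
tool_rot: [1.684, -1.683, 0.82]
contact_force: [-0.3, -0.9, -1.5]
gripper_width: 0.0343
```

```bash
python3 - <<'E'
from held import *
snap('wrist','w13')
e=np.array([np.cos(.045),np.sin(.045),0])
C=np.array([.6047,.055,.061+.05])-.072*e
Rt,t,c=target(C,.045)
print('c',c); plan(t,Rt)
E
```

```text
1355 rms 0.0002586536136510218
1353 rms 0.00025937189255337533
cap s 456 [0.05360722 0.05430392 0.05498588]
axis tool [-0.50520238 -0.05244441 -0.86140591] angle normals 60.775276673967866 axis world [0.04953309 0.98933924 0.13694646]
c [ 0.00189976  0.00135962 -0.00038889]
pos [4.500e-01 4.000e-04 2.015e-01] q [ 0.93  0.3  -0.63  0.49 -1.45 -1.21] w 0.0344 F [-0.3 -0.  -1.2] t 20.65
tool axes x,y,z: [-0.003 -0.621  0.784] [-1.    -0.002 -0.005] [ 0.005 -0.784 -0.621]
turn(tool): [ 0.0762  0.1394 -0.0586]
shift cm in present axes: [-10.5   -8.37   1.68] in target axes: [-10.17  -8.87   0.9 ]
```

View pics/w13.png

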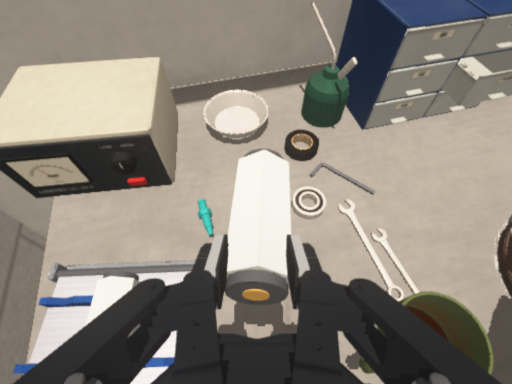

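>>> {"op": "jog_arm", "data": {
  "steps": [
    [[0.038,0.07,-0.029,0,0,0,0.8],[0.038,0.07,-0.029,0,0,0,0.8],[0,0,0,0,-3,0,0.8],[0,0,0,0,-3,0,0.8],[0,0,0,0,-2.8,0,0.8],[0,0,0,-2.6,0,0.3,0.8],[0,0,0,-2.6,0,0.2,0.8],[0,0,0,-2.6,0,0.2,0.8],[0,0,0,-2.3,0,0.2,0.8],[0,0,0,0,0,0,0.8],[0,0,0,0,0,0,0.8]]
  ]
}}

```text
time_s: 21.57
tool_pos: [0.5337, 0.0513, 0.1108]
tool_rot: [1.676, -1.523, 0.962]
contact_force: [0.8, -0.8, -1.9]
gripper_width: 0.0337
```

```bash
python3 - <<'E'
from held import *
snap('wrist','w14')
e=np.array([np.cos(.045),np.sin(.045),0])
C=np.array([.6047,.055,.061])-.072*e
Rt,t,c=target(C,.045)
print('c',c); plan(t,Rt)
E
```

```text
1353 rms 0.00027047574818335094
1350 rms 0.0002557135310138952
cap s 449 [0.05355995 0.05429815 0.05498187]
axis tool [-0.51076044 -0.05246456 -0.85812076] angle normals 61.34132395441603 axis world [-0.04364403  0.99902308 -0.00693439]
c [ 0.00213062  0.00132506 -0.00053128]
pos [0.5338 0.0512 0.1115] q [ 0.92  0.59 -0.57  0.64 -1.36 -1.29] w 0.0341 F [ 0.2 -0.2 -1.5] t 21.62
tool axes x,y,z: [ 0.047 -0.504  0.863] [-0.995 -0.096 -0.002] [ 0.084 -0.859 -0.506]
turn(tool): [ 0.0001 -0.0067 -0.0027]
shift cm in present axes: [-4.6  -0.03  2.54] in target axes: [-4.58 -0.04  2.57]
```

View pics/w14.png

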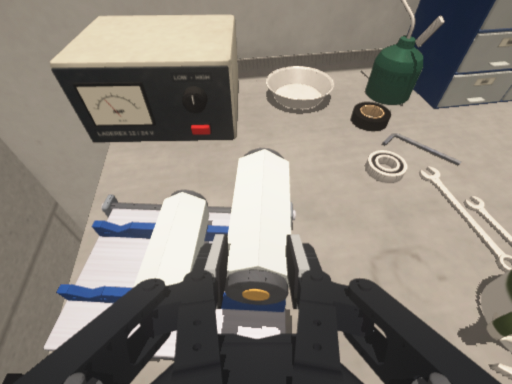

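>>> {"op": "jog_arm", "data": {
  "steps": [
    [[0,0,0,-1.5,0,0.85,0.8],[0,0,0,-1.5,0,0.85,0.8],[0,0,0,-0.8,0,0.45,0.8],[0,0,0,-0.5,0,0.25,0.8],[0,0,0,-0.3,0,0.15,0.8],[0,0,0,0,0,0,0.8],[0,0,0,0,0,0,0.8]]
  ]
}}

```text
time_s: 22.2
tool_pos: [0.5338, 0.0528, 0.0589]
tool_rot: [1.676, -1.522, 0.964]
contact_force: [0.5, 0.7, 3.7]
gripper_width: 0.0343
```

```bash
python3 - <<'E'
from held import *
snap('wrist','w15')
e=np.array([np.cos(.045),np.sin(.045),0])
C=np.array([.6047,.055,.061])-.072*e
Rt,t,c=target(C,.045)
print('c',c); plan(t,Rt)
E
```

```text
1358 rms 0.0002696768469389583
1355 rms 0.00026508479329325206
cap s 424 [0.05324686 0.05395371 0.05458984]
axis tool [-0.52999504 -0.05304729 -0.84633991] angle normals 61.34336667842686 axis world [-0.04404204  0.99854485 -0.03112056]
c [ 0.00317834  0.00132219 -0.00083696]
pos [0.5338 0.0529 0.0589] q [ 0.92  0.67 -0.6   0.66 -1.28 -1.36] w 0.0342 F [0.3 1.2 4. ] t 22.25
tool axes x,y,z: [ 0.047 -0.502  0.864] [-0.995 -0.097 -0.002] [ 0.085 -0.859 -0.504]
turn(tool): [-0.0004 -0.0311 -0.0023]
shift cm in present axes: [-0.08 -0.02  0.06] in target axes: [-0.08 -0.02  0.06]
```

View pics/w15.png

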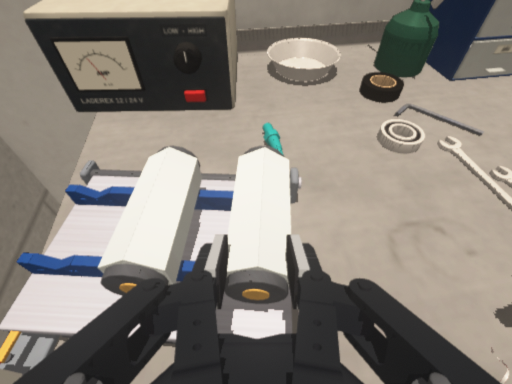

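>>> {"op": "jog_arm", "data": {
  "steps": [
    [[0,0,0,0,0,0,0.55],[0,0,0,0,0,0,0.48],[0,0,0,0,0,0,0.42],[0,0,0,0,0,0,0.42],[0,0,0,0,0,0,0.42],[0,0,0,0,0,0,0.42],[0,0,0,0,0,-2,0.42],[0,0,0,0,0,-3,0.42],[0,0,0,0,0,-3,0.42],[0,0,0,0,0,-3,0.42],[0,0,0,3,0,-1,0.42],[0,0,0,3,0,-1,0.42]]
  ]
}}

```text
time_s: 23.25
tool_pos: [0.5252, 0.1358, 0.1751]
tool_rot: [1.677, -1.518, 0.964]
contact_force: [0.3, 0.5, -0.6]
gripper_width: 0.0498
```

>>> {"op": "jog_arm", "data": {
  "steps": [
    [[0,0,0,3,0,0,0.42],[0,0,0,3,0,0,0.42],[0,-0.11,0,0,0,0,0.42],[0,-0.11,0,0,0,0,0.42],[0,-0.11,0,0,0,0,0.42],[0,-0.11,0,0,0,0,0.42],[0,-0.11,0,0,0,0,0.42],[0,-0.11,0,0,0,0,0.42],[0,-0.11,0,0,0,0,0.42],[0,-0.11,0,0,0,0,0.42],[0,-0.11,0,0,0,0,0.42],[0,0,0,0,0,0,0.42]]
  ]
}}

```text
time_s: 24.25
tool_pos: [0.5287, 0.1026, 0.229]
tool_rot: [2.303, -2.098, 0.056]
contact_force: [-0.5, 0.3, -0.2]
gripper_width: 0.0492
```

```bash
python3 - <<'E'
from held import *
snap('wrist','w16')
plan(None,rotw(np.radians(2.5)))
p,P=cloud('wrist'); X,Y,Z=P[...,0],P[...,1],P[...,2]
for a,b in((.505,.56),(.575,.635)):
    m=(X>a)&(X<b)&(Y>-.03)&(Y<.13)&(Z>.062)&(Z<.1); q=P[m]; print(m.sum(),q.min(0),q.max(0),q.mean(0))
    for lo in np.arange(-.01,.12,.02):
        k=(q[:,1]>lo)&(q[:,1]<lo+.02)
        if k.any(): print(round(lo,2),round(q[k,2].max(),4), round(q[k,0].mean(),4))
E
```

```text
pos [0.5286 0.1024 0.2284] q [ 0.59  0.11 -0.25  0.05 -1.22 -0.52] w 0.0491 F [0.4 0.4 0.2] t 24.3
tool axes x,y,z: [ 0.092 -0.995  0.049] [-0.996 -0.092 -0.004] [ 0.008 -0.049 -0.999]
turn(tool): [ 0.0347 -0.0422 -1.5217]
3003 [ 0.51157462 -0.00413548  0.06299284] [0.55548886 0.10641801 0.08580959] [0.53384361 0.04873115 0.07758362]
-0.01 0.0845 0.5356
0.01 0.0858 0.5351
0.03 0.0847 0.5344
0.05 0.0848 0.5332
0.07 0.0848 0.5324
0.09 0.0841 0.5319
3113 [ 5.83432150e-01 -3.58615378e-04  6.21523944e-02] [0.62708029 0.11001567 0.08496092] [0.60374556 0.05222173 0.07739233]
-0.01 0.085 0.6048
0.01 0.0848 0.6054
0.03 0.0849 0.6046
0.05 0.0846 0.6034
0.07 0.0848 0.6026
0.09 0.0845 0.6014
0.11 0.0767 0.6125
```

View pics/w16.png

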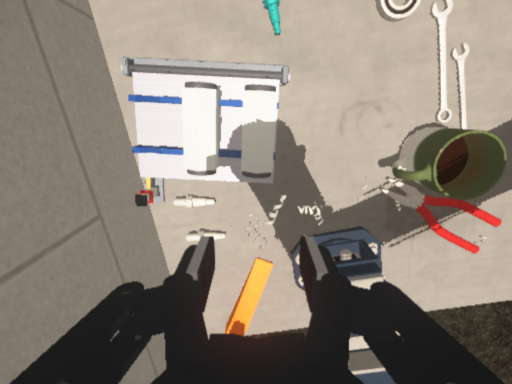

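>>> {"op": "jog_arm", "data": {
  "steps": [
    [[0.03,-0.04,0,0,0,0,0.55],[0,0,-0.12,0,0,0,0.55],[0,0,-0.12,0,0,0,0.55],[0,0,-0.12,0,0,0,0.55],[0,0,-0.12,0,0,0,0.55],[0,0,-0.12,0,0,0,0.55],[0,0,-0.12,0,0,0,0.55],[0,0,-0.12,0,0,0,0.55],[0,0,-0.12,0,0,0,0.55],[0,0,-0.12,0,0,0,0.55],[0,0,-0.12,0,0,0,0.55],[0,0,-0.12,0,0,0,0.55]]
  ]
}}

```text
time_s: 25.3
tool_pos: [0.5276, 0.1044, 0.226]
tool_rot: [3.123, -0.229, 0.049]
contact_force: [-0.5, -0.1, 0.2]
gripper_width: 0.0385
```

>>> {"op": "jog_arm", "data": {
  "steps": [
    [[0,0,-0.12,0,0,0,0.55],[0,0,-0.08,0,0,0,0.55],[0,0,0,0,0,0,0.55]]
  ]
}}

```text
time_s: 25.55
tool_pos: [0.5276, 0.1045, 0.2261]
tool_rot: [3.128, 0.08, 0.047]
contact_force: [0.1, 0.5, 0.2]
gripper_width: 0.0384
```

```bash
python3 - <<'E'
from held import *
snap('wrist','w17')
plan([.6215,.17,.1],rotw(np.radians(2.5)))
z=np.load('last_top.npz')
p,P=cloud('top'); X,Y,Z=P[...,0],P[...,1],P[...,2]
m=(Z>.022)&(Z<.04)&(X>.42)&(X<.57)&(Y<-.24)&(Y>-.395); q=P[m]; print('dish',m.sum(),q.min(0),q.max(0),cv2.minEnclosingCircle(q[:,:2].astype(np.float32)))
# algebraic circle
A=np.c_[q[:,0],q[:,1],np.ones(len(q))]; s=np.linalg.lstsq(A,(q[:,:2]**2).sum(1),rcond=None)[0]; print(s[0]/2,s[1]/2,np.sqrt(s[2]+(s[0]**2+s[1]**2)/4))
px('top',[(387,227),(375,227),(400,227),(387,215),(387,240)])
E
```

```text
pos [0.5277 0.1045 0.2261] q [ 0.58  0.09 -0.27  0.03 -1.18  1.03] w 0.0385 F [-0.1  0.4  0.4] t 25.6
tool axes x,y,z: [0.998 0.046 0.03 ] [ 0.046 -0.999  0.013] [ 0.031 -0.011 -0.999]
turn(tool): [ 0.0125 -0.0303  0.0026]
shift cm in present axes: [ 9.29 -6.27 12.82] in target axes: [ 9.66 -6.14 12.61]
dish 363 [ 0.43101652 -0.39421236  0.02200255] [ 0.56846719 -0.25850416  0.03968956] ((0.5049707889556885, -0.3339146077632904), 0.08115604519844055)
0.49875480797507715 -0.32839027014508365 0.06297040703120371
top (387, 227) [ 0.4909 -0.326  -0.0014]
top (375, 227) [ 4.905e-01 -2.933e-01  3.000e-04]
top (400, 227) [ 0.4913 -0.3599 -0.0006]
top (387, 215) [ 0.5227 -0.3265 -0.0006]
top (387, 240) [ 0.4567 -0.3258 -0.0031]
```

View pics/w17.png

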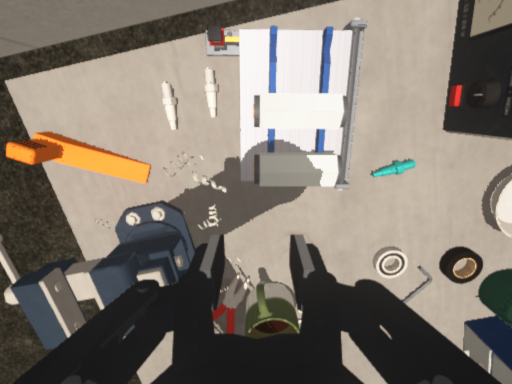

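```bash
python3 - <<'E'
from held import *
p,P=cloud('wrist'); X,Y,Z=P[...,0],P[...,1],P[...,2]
m=(Z>.007)&(Z<.03)&(X>.55)&(X<.67)
for lo,hi in((.145,.195),(.2,.26)):
    mm=m&(Y>lo)&(Y<hi); print('plug',mm.sum(),cv2.minAreaRect(P[mm][:,:2].astype(np.float32)),np.nanmax(Z[mm]))
h=cv2.cvtColor(p,cv2.COLOR_BGR2HSV)
o=(h[...,0]>5)&(h[...,0]<22)&(h[...,1]>180)&(Y>.18)&(X>.42)&(X<.66)&(h[...,2]>100)
print('wedge',cv2.minAreaRect(P[o&(Z<.06)][:,:2].astype(np.float32)), 'tab',cv2.minAreaRect(P[o&(Z>.06)][:,:2].astype(np.float32)),np.nanmax(Z[o]))
E
```

```text
plug 459 ((0.6240423321723938, 0.1708551049232483), (0.019149338826537132, 0.06310828775167465), 88.56890869140625) 0.018882988281328617
plug 448 ((0.6042346358299255, 0.22621120512485504), (0.06240414083003998, 0.020003005862236023), 18.47258949279785) 0.019130726967856615
wedge ((0.5245869159698486, 0.33696115016937256), (0.1486254781484604, 0.02961805835366249), 73.58623504638672) tab ((0.5398001074790955, 0.3893111050128937), (0.03391162306070328, 0.019728677347302437), 72.85310363769531) 0.07760726830552733
```

>>> {"op": "jog_arm", "data": {
  "steps": [
    [[0.012,-0.03,0,0,0,0,0.55],[0,0,0,3.2,-2.1,0,0.55],[0,0,0,3.2,-2.1,0,0.55],[0,0,0,3.4,-2,0,0.55],[0,0,0,0,0,4,0.55],[0,0,0,0,0,4,0.55],[0,0,0,0,0,4,0.55],[0,0,0,0,0,3,0.55],[0,0,0,0,0,0,0.55],[0,0,0,0,0,0,0.55]]
  ]
}}

```text
time_s: 26.43
tool_pos: [0.6224, 0.1704, 0.0757]
tool_rot: [3.139, 0.071, -0.003]
contact_force: [-0.6, 0.5, 1.1]
gripper_width: 0.0386
```

```bash
python3 - <<'E'
from held import *
snap('wrist','w18')
plan([.6225,.1705,.004],rotw(np.radians(2.5)))
p,P=cloud('wrist'); X,Y,Z=P[...,0],P[...,1],P[...,2]
m=(Z>.007)&(Z<.03)&(X>.55)&(X<.67)
for lo,hi in((.145,.195),(.2,.26)):
    mm=m&(Y>lo)&(Y<hi)
    if mm.sum()>5:print('plug',mm.sum(),cv2.minAreaRect(P[mm][:,:2].astype(np.float32)),np.nanmax(Z[mm]))
E
```

```text
pos [0.624  0.1712 0.078 ] q [ 0.57  0.4  -0.2   0.   -0.96  1.05] w 0.039 F [ 0.6  0.4 -0. ] t 26.48
tool axes x,y,z: [0.999 0.046 0.002] [ 0.046 -0.999 -0.   ] [ 0.002  0.    -1.   ]
turn(tool): [-0.0001 -0.0019  0.0026]
shift cm in present axes: [-0.17  0.06  7.4 ] in target axes: [-0.15  0.06  7.4 ]
plug 856 ((0.6238234043121338, 0.17087382078170776), (0.06412708759307861, 0.019890155643224716), 1.0398374795913696) 0.018370198501742735
plug 814 ((0.6036534905433655, 0.22843344509601593), (0.020196475088596344, 0.06247636675834656), 87.22492980957031) 0.01834084455273033
```

View pics/w18.png

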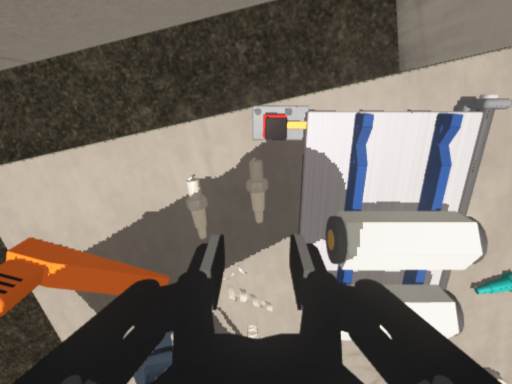

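>>> {"op": "jog_arm", "data": {
  "steps": [
    [[0,0,0,0,0,3,0.55],[0,0,0,0,0,2.5,0.55],[0,0,0,0,0,1.2,0.55],[0,0,0,0,0,0.6,0.55],[0,0,0,0,0,0,0.55],[0,0,0,0,0,0,1],[0,0,0,0,0,0,1],[0,0,0,0,0,0,1],[0,0,0,0,0,0,1],[0,0,0,0,0,0,1],[0,0,0,0,0,0,1]]
  ],
  "squeeze": 50
}}

```text
time_s: 27.4
tool_pos: [0.6236, 0.171, 0.0044]
tool_rot: [-3.139, -0.074, -0.003]
contact_force: [-0.7, -0.2, 0.1]
gripper_width: -0.0003
```

>>> {"op": "jog_arm", "data": {
  "steps": [
    [[0,0,0,0,0,-2,1],[0,0,0,0,0,-4,1],[0,0,0,0,0,-4,1],[0,0,0,0,0,-4,1],[0,0,0,0,0,-4,1],[0,0,0,0,0,-3,1],[0,0,0,0,0,0,1]]
  ]
}}

```text
time_s: 27.98
tool_pos: [0.6265, 0.1716, 0.2226]
tool_rot: [-3.136, -0.075, -0.02]
contact_force: [1.2, 0.8, 0.5]
gripper_width: 0.0001
```

```bash
python3 - <<'E'
from held import *
snap('wrist','w19')
plan([.493,-.313,.2],rotw(np.radians(2.5)))
E
```

```text
pos [0.6251 0.1715 0.2189] q [ 0.57  0.29 -0.02  0.   -1.24  1.05] w 0.0002 F [-0.4 -0.5 -2. ] t 28.03
tool axes x,y,z: [0.999 0.047 0.009] [ 0.047 -0.999 -0.004] [ 0.009  0.005 -1.   ]
turn(tool): [-0.0042 -0.0087  0.0035]
shift cm in present axes: [-15.49  47.78   1.55] in target axes: [-15.31  47.83   1.89]
```

View pics/w19.png

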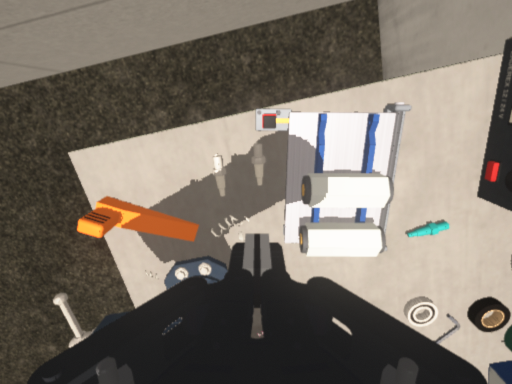

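```bash
python3 - <<'E'
from held import *
print(proj('wrist',[.6251,.1715,.009]),proj('wrist',arm.state()['tool_pos']))
p,P=cloud('wrist'); X,Y,Z=P[...,0],P[...,1],P[...,2]
m=(Z>.007)&(Z<.03)&(X>.55)&(X<.67)
for lo,hi in((.14,.2),(.2,.26)):
    mm=m&(Y>lo)&(Y<hi)
    if mm.sum()>5:print('plug',mm.sum(),cv2.minAreaRect(P[mm][:,:2].astype(np.float32)),np.nanmax(Z[mm]))
E
```

```text
(np.float64(257.4341251185714), np.float64(162.56250180524154)) (np.float64(257.11731926772836), np.float64(221.56397587610226))
plug 358 ((0.624494731426239, 0.1695510745048523), (0.06206553056836128, 0.01988023705780506), 16.916109085083008) 0.01898274318863169
plug 357 ((0.6036773920059204, 0.22873370349407196), (0.019701560959219933, 0.061981890350580215), 88.09488677978516) 0.018463447894277063
```

>>> {"op": "jog_arm", "data": {
  "steps": [
    [[-0.004,-0.009,0,0,0,0,0.55],[0,0,0,-0.1,0.1,4,0.55],[0,0,0,0,0,4,0.55],[0,0,0,0,0,4,0.55],[0,0,0,0,0,4,0.55],[0,0,0,0,0,3,0.55],[0,0,0,0,0,1.5,0.55],[0,0,0,0,0,0,0.55],[0,0,0,0,0,0,0.55]]
  ]
}}

```text
time_s: 28.78
tool_pos: [0.6195, 0.1682, 0.0071]
tool_rot: [3.135, 0.074, -0.018]
contact_force: [0.2, 0.1, 0.6]
gripper_width: 0.0385
```

```bash
python3 - <<'E'
from held import *
snap('wrist','w20')
plan([.624,.1705,-.002],rotw(np.radians(2.5)))
E
```

```text
pos [0.6207 0.1689 0.0088] q [ 0.57  0.48 -0.27 -0.   -0.84  1.05] w 0.0384 F [ 0.2 -0.2  1.3] t 28.83
tool axes x,y,z: [ 0.999  0.047 -0.009] [ 0.047 -0.999  0.004] [-0.008 -0.004 -1.   ]
turn(tool): [0.0039 0.0086 0.0036]
shift cm in present axes: [ 0.35 -0.15  1.08] in target axes: [ 0.34 -0.15  1.08]
```

View pics/w20.png

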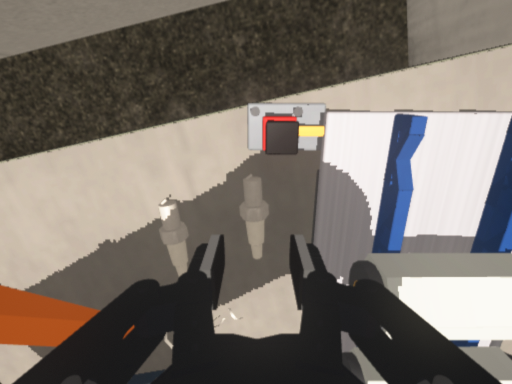

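```bash
python3 - <<'E'
from held import *
p,P=cloud('wrist'); z=np.load('last_wrist.npz'); M=R.from_rotvec(z['rot']).as_matrix(); Q=(P-z['pos'])@M
for u,v in [(219,237),(219,245),(212,240),(210,250),(216,260),(294,237),(294,245),(298,240),(302,250),(255,215),(257,250)]: print((u,v),np.round(Q[v,u],4),np.round(P[v,u],4))
cv2.imwrite('pics/w20c.png',cv2.resize(p[160:320,180:340],None,fx=4,fy=3.7,interpolation=cv2.INTER_CUBIC))
E
```

```text
(219, 237) [ 0.0116 -0.0211 -0.0445] [0.6306 0.1901 0.0514]
(219, 245) [ 0.0117 -0.0199 -0.0534] [0.6309 0.189  0.0603]
(212, 240) [ 0.0119 -0.0243 -0.0486] [0.6308 0.1933 0.0554]
(210, 250) [ 0.0119 -0.0237 -0.0588] [0.631  0.1928 0.0657]
(216, 260) [ 0.0114 -0.0196 -0.067 ] [0.6308 0.1887 0.0739]
(294, 237) [ 0.0119  0.0202 -0.0452] [0.6329 0.1488 0.0523]
(294, 245) [ 0.0118  0.0191 -0.0536] [0.6328 0.15   0.0607]
(298, 240) [ 0.0118  0.022  -0.0483] [0.6329 0.1471 0.0554]
(302, 250) [ 0.0127  0.0222 -0.0601] [0.6339 0.147  0.0672]
(255, 215) [ 0.0099 -0.0014 -0.0104] [0.6295 0.1701 0.0174]
(257, 250) [-0.0195  0.     -0.006 ] [0.6001 0.1673 0.0134]
```

View pics/w20c.png

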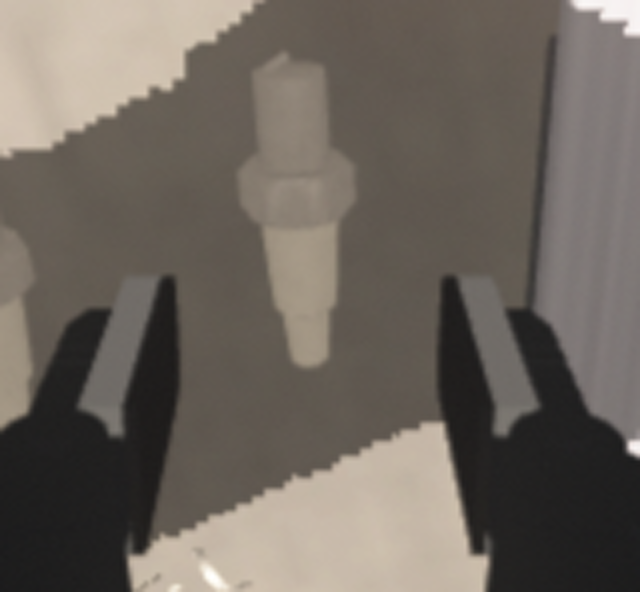

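>>> {"op": "jog_arm", "data": {
  "steps": [
    [[0.004,0.009,0.004,0.3,-0.1,0,0.55],[0,0,0,0,0,1.5,0.55],[0,0,0,0,0,1.3,0.55],[0,0,0,0,0,1.0,0.55],[0,0,0,0,0,0,0.55],[0,0,0,0,0,0,0.55]]
  ]
}}

```text
time_s: 29.33
tool_pos: [0.6239, 0.1703, -0.0285]
tool_rot: [-3.14, -0.067, -0.003]
contact_force: [1.2, -0.2, 0.0]
gripper_width: 0.0386
```

```bash
cat >> h.py <<'E'
def tips(pts):
    p,P=cloud('wrist'); z=np.load('last_wrist.npz'); M=R.from_rotvec(z['rot']).as_matrix(); Q=(P-z['pos'])@M
    for u,v in pts: print((u,v),'tool',np.round(Q[v,u],4),'world',np.round(P[v,u],4))
E
python3 - <<'E'
from h import *
p,d=snap('wrist','w21')
plan([.624,.1705,-.002],rotw(np.radians(2.5)))
tips([(219,234),(219,237),(219,245),(294,234),(294,237)])
cv2.imwrite('pics/w21c.png',cv2.resize(p[130:320,170:350],None,fx=4,fy=3.1,interpolation=cv2.INTER_CUBIC))
E
```

```text
pos [ 0.6243  0.1705 -0.028 ] q [ 0.57  0.52 -0.3   0.   -0.75  1.05] w 0.0387 F [ 0.4 -0.1  0.9] t 29.38
tool axes x,y,z: [0.999 0.043 0.003] [ 0.043 -0.999 -0.002] [ 0.003  0.002 -1.   ]
turn(tool): [-0.0015 -0.0027 -0.0006]
shift cm in present axes: [-0.03 -0.01 -2.6 ] in target axes: [-0.03 -0.01 -2.6 ]
(219, 234) tool [ 0.012  -0.0214 -0.0417] world [0.6349 0.1921 0.0133]
(219, 237) tool [ 0.0118 -0.021  -0.045 ] world [0.6348 0.1917 0.0166]
(219, 245) tool [ 0.0121 -0.0198 -0.0541] world [0.635  0.1905 0.0257]
(294, 234) tool [ 0.0118  0.0207 -0.0415] world [0.6366 0.15   0.013 ]
(294, 237) tool [ 0.0115  0.0203 -0.0444] world [0.6363 0.1504 0.0159]
```

View pics/w21c.png

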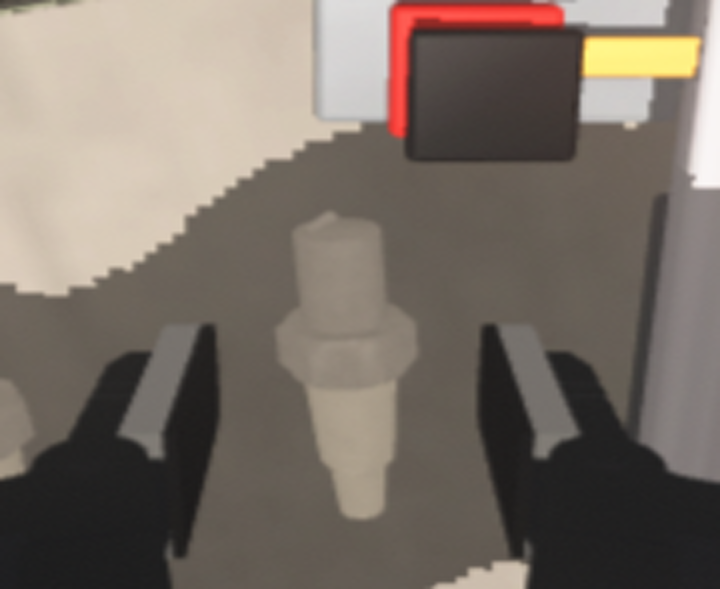

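>>> {"op": "jog_arm", "data": {
  "steps": [
    [[0,0,0,0,0,0.4,0.55],[0,0,0,0,0,0.3,0.55],[0,0,0,0,0,0,0.7],[0,0,0,0,0,0,0.9],[0,0,0,0,0,0,0.9],[0,0,0,0,0,0,0.9],[0,0,0,0,0,0,0.9],[0,0,0,0,0,0,0.9]]
  ]
}}

```text
time_s: 30.05
tool_pos: [0.6238, 0.1702, -0.0358]
tool_rot: [-3.14, -0.067, -0.003]
contact_force: [-0.1, -0.2, 2.2]
gripper_width: 0.0166
```

>>> {"op": "jog_arm", "data": {
  "steps": [
    [[0,0,0,0,0,-2,0.9],[0,0,0,0,0,-4,0.9],[0,0,0,0,0,-4,0.9],[0,0,0,0,0,-4,0.9],[0,0,0,0,0,-4,0.9],[0,0,0,0,0,0,0.9]]
  ]
}}

```text
time_s: 30.55
tool_pos: [0.628, 0.1715, 0.1537]
tool_rot: [-3.135, -0.069, -0.022]
contact_force: [1.8, 1.3, 0.8]
gripper_width: 0.0164
```

```bash
python3 - <<'E'
from h import *
p,d=snap('wrist','w22')
plan([.493,-.313,.15],rotw(np.radians(2.5)))
E
```

```text
pos [0.6262 0.1713 0.1496] q [ 0.57  0.34 -0.12  0.   -1.1   1.05] w 0.0168 F [ 0.4  0.6 -1.6] t 30.6
tool axes x,y,z: [0.999 0.043 0.01 ] [ 0.043 -0.999 -0.005] [ 0.01   0.005 -1.   ]
turn(tool): [-0.0049 -0.0102 -0.0002]
shift cm in present axes: [-15.41  47.8   -0.44] in target axes: [-1.542e+01  4.780e+01 -4.000e-02]
```

View pics/w22.png

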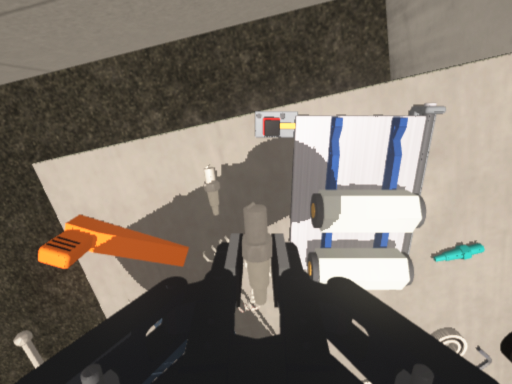

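>>> {"op": "jog_arm", "data": {
  "steps": [
    [[-0.005,-0.01,0,-1.2,3.7,0,0.9],[0,0,0,-1.2,3.7,0,0.9],[0,0,0,-1.2,3.7,0,0.9],[0,0,0,-1.2,3.7,0,0.9],[0,0,0,-1.2,3.7,0,0.9],[0,0,0,-1.2,3.7,0,0.9],[0,0,0,-1.2,3.7,0,0.9],[0,0,0,-1.2,3.7,0,0.9],[0,0,0,-1.2,3.7,0,0.9],[0,0,0,-1.2,3.7,0,0.9],[0,0,0,-1.2,3.7,0,0.9],[0,0,0,-1.2,3.7,0,0.9]]
  ]
}}

```text
time_s: 31.6
tool_pos: [0.4972, -0.2812, 0.1457]
tool_rot: [3.137, 0.067, -0.015]
contact_force: [1.8, 0.1, -0.8]
gripper_width: 0.0165
```

>>> {"op": "jog_arm", "data": {
  "steps": [
    [[0,0,0,-1,3.5,0,0.9],[0,0,0,0,0,0,0.9],[0,0,0,0,0,0,0.9]]
  ]
}}

```text
time_s: 31.85
tool_pos: [0.4886, -0.3167, 0.1454]
tool_rot: [3.138, 0.061, -0.016]
contact_force: [0.5, 0.7, -0.2]
gripper_width: 0.0164
```

```bash
python3 - <<'E'
from h import *
p,d=snap('wrist','w23')
plan([.493,-.313,-.022],rotw(np.radians(2.5)))
E
```

```text
pos [ 0.4891 -0.3156  0.1457] q [-0.23  0.25 -0.26  0.01 -1.07  1.84] w 0.0167 F [ 0.8  0.4 -0.2] t 31.9
tool axes x,y,z: [ 0.999  0.041 -0.01 ] [ 0.041 -0.999  0.003] [-0.01  -0.003 -1.   ]
turn(tool): [ 0.003   0.0101 -0.0031]
shift cm in present axes: [ 0.57 -0.3  16.76] in target axes: [ 0.4  -0.25 16.77]
```

View pics/w23.png

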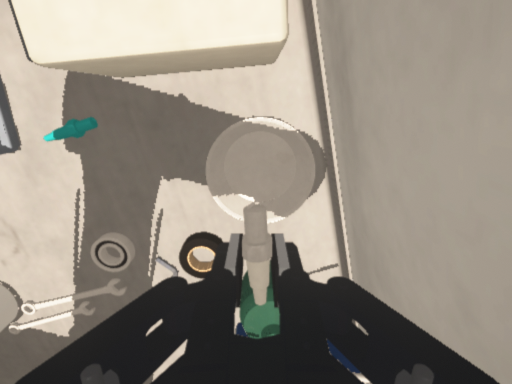

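```bash
python3 - <<'E'
from h import *
tips([(266,165),(240,165),(290,165),(266,135),(266,195),(260,215),(256,250)])
p,P=cloud('wrist'); X,Y,Z=P[...,0],P[...,1],P[...,2]
m=(Z>.024)&(Z<.034)&(X>.41)&(X<.56)&(Y<-.26)&(Y>-.4); q=P[m]
A=np.c_[q[:,0],q[:,1],np.ones(len(q))]; s=np.linalg.lstsq(A,(q[:,:2]**2).sum(1),rcond=None)[0]; print(len(q),s[0]/2,s[1]/2,np.sqrt(s[2]+(s[0]**2+s[1]**2)/4),q.min(0),q.max(0))
E
```

```text
(266, 165) tool [0.0084 0.0112 0.144 ] world [ 0.4959 -0.3281  0.0013]
(240, 165) tool [ 0.0083 -0.0203  0.1442] world [ 0.4946 -0.2966  0.0011]
(290, 165) tool [0.0079 0.0405 0.1463] world [ 0.4965 -0.3574 -0.0008]
(266, 135) tool [0.0441 0.0108 0.1447] world [ 5.316e-01 -3.263e-01  3.000e-04]
(266, 195) tool [-0.0304  0.0116  0.1448] world [ 0.4571 -0.33    0.001 ]
(260, 215) tool [ 0.0265  0.0014 -0.0484] world [ 0.5156 -0.317   0.1936]
(256, 250) tool [ 0.0085 -0.0006 -0.053 ] world [ 0.4976 -0.3156  0.1983]
1551 0.49510972056848396 -0.32432062083453755 0.060680040672685016 [ 0.43264875 -0.39995795  0.02400003] [ 0.55951201 -0.26000095  0.03391467]
```

>>> {"op": "jog_arm", "data": {
  "steps": [
    [[0.003,0.01,0,0.5,-0.1,0,0.9],[0,0,0,0,0,4,0.9],[0,0,0,0,0,4,0.9],[0,0,0,0,0,4,0.9],[0,0,0,0,0,2.5,0.9],[0,0,0,0,0,1.5,0.9],[0,0,0,0,0,0.7,0.9],[0,0,0,0,0,0,0.9],[0,0,0,0,0,0,0.9]]
  ]
}}

```text
time_s: 32.65
tool_pos: [0.4963, -0.3135, -0.0196]
tool_rot: [3.14, 0.07, 0.003]
contact_force: [-0.1, 0.4, -0.3]
gripper_width: 0.0167
```

```bash
python3 - <<'E'
from h import *
p,d=snap('wrist','w24')
plan([.495,-.313,-.022],rotw(np.radians(2.5)))
E
```

```text
pos [ 0.4967 -0.3139 -0.0189] q [-0.23  0.43 -0.43  0.   -0.7   1.84] w 0.0165 F [-0.2 -0.3 -0.1] t 32.7
tool axes x,y,z: [0.999 0.044 0.003] [ 0.044 -0.999  0.002] [ 0.003 -0.001 -1.   ]
turn(tool): [ 0.0016 -0.0034  0.0006]
shift cm in present axes: [-0.17 -0.09  0.3 ] in target axes: [-0.17 -0.09  0.31]
```

View pics/w24.png

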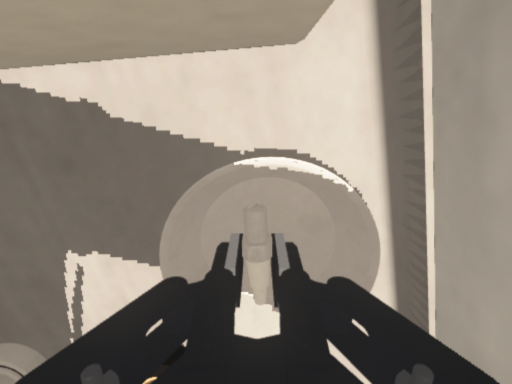

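>>> {"op": "jog_arm", "data": {
  "steps": [
    [[0,0,0,0,0,0.6,0.9],[0,0,0,0,0,0,0.9],[0,0,0,0,0,0,0.65],[0,0,0,0,0,0,0.65],[0,0,0,0,0,0,0.65],[0,0,0,0,0,0,0.65],[0,0,0,0,0,-3,0.65],[0,0,0,0,0,-4,0.65],[0,0,0,0,0,-4,0.65],[0,0,0,0,0,-4,0.65],[0,0,0,0,0,-2.5,0.65],[0,0,0,0,0,0,0.65]]
  ]
}}

```text
time_s: 33.7
tool_pos: [0.4984, -0.3155, 0.156]
tool_rot: [3.136, 0.069, 0.018]
contact_force: [1.3, -1.0, -0.2]
gripper_width: 0.0298
```

```bash
python3 - <<'E'
from h import *
p,d=snap('wrist','w25')
plan([.604,.2285,.14],rotw(np.radians(2.5)))
E
```

```text
pos [ 0.497  -0.3147  0.1528] q [-0.23  0.24 -0.25  0.   -1.07  1.84] w 0.0298 F [-0.1 -0.1 -0.3] t 33.75
tool axes x,y,z: [0.999 0.043 0.008] [ 0.043 -0.999  0.003] [ 0.008 -0.003 -1.   ]
turn(tool): [ 0.0033 -0.0081 -0.0006]
shift cm in present axes: [ 13.01 -53.81   1.21] in target axes: [ 13.06 -53.8    1.28]
```

View pics/w25.png

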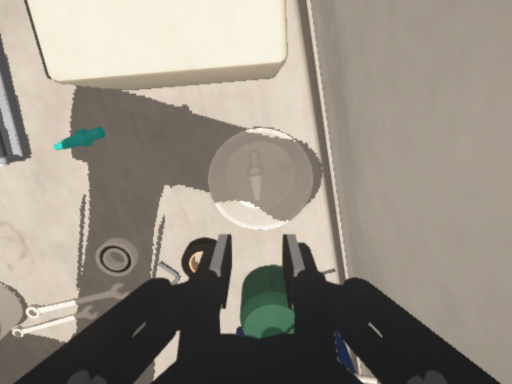

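>>> {"op": "jog_arm", "data": {
  "steps": [
    [[0.003,-0.008,0,0.93,-3.85,0,0.6],[0,0,0,0.93,-3.85,0,0.6],[0,0,0,0.93,-3.85,0,0.6],[0,0,0,0.93,-3.85,0,0.6],[0,0,0,0.93,-3.85,0,0.55],[0,0,0,0.93,-3.85,0,0.55],[0,0,0,0.93,-3.85,0,0.55],[0,0,0,0.93,-3.85,0,0.55],[0,0,0,0.93,-3.85,0,0.55],[0,0,0,0.93,-3.85,0,0.55],[0,0,0,0.93,-3.85,0,0.55],[0,0,0,0.93,-3.85,0,0.55]]
  ]
}}

```text
time_s: 34.75
tool_pos: [0.5861, 0.1542, 0.148]
tool_rot: [-3.139, -0.067, 0.013]
contact_force: [0.8, 0.1, 0.1]
gripper_width: 0.0385
```

>>> {"op": "jog_arm", "data": {
  "steps": [
    [[0,0,0,0.93,-3.85,0,0.55],[0,0,0,0.93,-3.75,0,0.55],[0,0,0,0,0,3.5,0.55],[0,0,0,0,0,3.5,0.55],[0,0,0,0,0,0,0.55],[0,0,0,0,0,0,0.55]]
  ]
}}

```text
time_s: 35.25
tool_pos: [0.5999, 0.228, 0.0768]
tool_rot: [3.139, 0.067, -0.018]
contact_force: [0.2, 0.3, 1.0]
gripper_width: 0.0383
```

```bash
python3 - <<'E'
from h import *
snap('wrist','w26')
plan([.604,.2285,-.035],rotw(np.radians(2.5)))
p,P=cloud('wrist'); X,Y,Z=P[...,0],P[...,1],P[...,2]
mm=(Z>.007)&(Z<.03)&(X>.55)&(X<.67)&(Y>.2)&(Y<.26)
print('plug',mm.sum(),cv2.minAreaRect(P[mm][:,:2].astype(np.float32)),np.nanmax(Z[mm]))
E
```

```text
pos [0.6016 0.2287 0.0791] q [ 0.66  0.4  -0.2  -0.01 -0.98  0.95] w 0.0384 F [0.2 0.4 0.6] t 35.3
tool axes x,y,z: [ 0.999  0.043 -0.008] [ 0.043 -0.999 -0.   ] [-0.008  0.    -1.   ]
turn(tool): [-0.0005  0.0076 -0.0006]
shift cm in present axes: [ 0.32  0.03 11.41] in target axes: [ 0.24  0.03 11.41]
plug 854 ((0.6038561463356018, 0.22889281809329987), (0.020061800256371498, 0.06302612274885178), 88.49492645263672) 0.0183810990466228
```

View pics/w26.png

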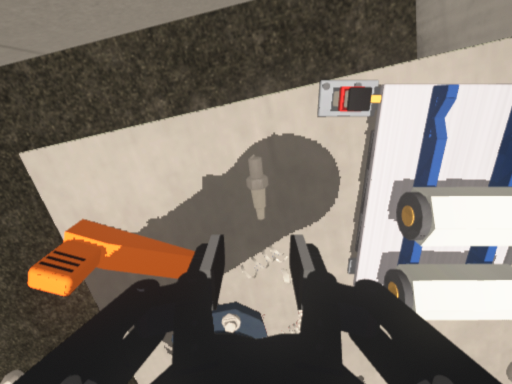

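>>> {"op": "jog_arm", "data": {
  "steps": [
    [[0,0.008,0,0.2,0,3,0.55],[0,0,0,0,0,3,0.55],[0,0,0,0,0,3,0.55],[0,0,0,0,0,1.5,0.55],[0,0,0,0,0,0.9,0.55],[0,0,0,0,0,0,0.55],[0,0,0,0,0,0,0.7],[0,0,0,0,0,0,0.9],[0,0,0,0,0,0,0.9],[0,0,0,0,0,0,0.9],[0,0,0,0,0,0,0.9],[0,0,0,0,0,0,0.9]]
  ]
}}

```text
time_s: 36.3
tool_pos: [0.6052, 0.2304, -0.0325]
tool_rot: [-3.137, -0.068, -0.008]
contact_force: [-0.5, -1.8, 6.9]
gripper_width: 0.0166
```

>>> {"op": "jog_arm", "data": {
  "steps": [
    [[0,0,0,0,0,-2,0.9],[0,0,0,0,0,-4,0.9],[0,0,0,0,0,-4,0.9],[0,0,0,0,0,-4,0.9],[0,0,0,0,0,-4,0.9],[0,0,0,0,0,0,0.9]]
  ]
}}

```text
time_s: 36.8
tool_pos: [0.6078, 0.2313, 0.1558]
tool_rot: [-3.132, -0.069, -0.023]
contact_force: [2.3, 0.8, 1.5]
gripper_width: 0.0166
```

```bash
python3 - <<'E'
from h import *
p,d=snap('wrist','w27')
plan([.495,-.34,.14],rotw(np.radians(2.5)))
E
```

```text
pos [0.6061 0.2309 0.1516] q [ 0.66  0.34 -0.12  0.   -1.1   0.95] w 0.0163 F [ 0.  -0.4 -1.8] t 36.85
tool axes x,y,z: [0.999 0.043 0.011] [ 0.044 -0.999 -0.007] [ 0.011  0.008 -1.   ]
turn(tool): [-0.0075 -0.0109 -0.0002]
shift cm in present axes: [-13.59  56.56   0.59] in target axes: [-13.59  56.55   1.16]
```

View pics/w27.png

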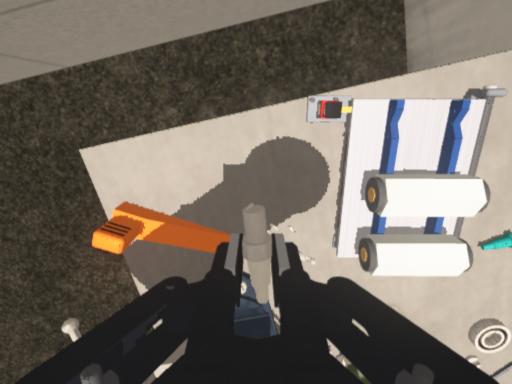

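>>> {"op": "jog_arm", "data": {
  "steps": [
    [[-0.007,-0.01,0,-0.9,3.77,0,0.9],[0,0,0,-0.9,3.77,0,0.9],[0,0,0,-0.9,3.77,0,0.9],[0,0,0,-0.9,3.77,0,0.9],[0,0,0,-0.9,3.77,0,0.9],[0,0,0,-0.9,3.77,0,0.9],[0,0,0,-0.9,3.77,0,0.9],[0,0,0,-0.9,3.77,0,0.9],[0,0,0,-0.9,3.77,0,0.9],[0,0,0,-0.9,3.77,0,0.9],[0,0,0,-0.9,3.77,0,0.9],[0,0,0,-0.9,3.77,0,0.9]]
  ]
}}

```text
time_s: 37.85
tool_pos: [0.5137, -0.2289, 0.1477]
tool_rot: [3.136, 0.067, -0.013]
contact_force: [0.5, 0.1, -0.3]
gripper_width: 0.0168
```

>>> {"op": "jog_arm", "data": {
  "steps": [
    [[0,0,0,-0.9,3.77,0,0.9],[0,0,0,-0.9,3.77,0,0.9],[0,0,0,-0.9,3.77,0,0.9],[0,0,0,0,0,0,0.9],[0,0,0,0,0,0,0.9]]
  ]
}}

```text
time_s: 38.27
tool_pos: [0.4913, -0.3432, 0.1477]
tool_rot: [3.137, 0.061, -0.015]
contact_force: [0.2, -0.6, -1.2]
gripper_width: 0.0166
```

```bash
python3 - <<'E'
from h import *
p,d=snap('wrist','w28')
plan([.495,-.34,-.022],rotw(np.radians(2.5)))
E
```

```text
pos [ 0.4918 -0.342   0.1479] q [-0.28  0.27 -0.23  0.01 -1.08  1.88] w 0.0164 F [ 0.3  0.3 -0.2] t 38.32
tool axes x,y,z: [ 0.999  0.041 -0.009] [ 0.041 -0.999  0.004] [-0.009 -0.005 -1.   ]
turn(tool): [ 0.0041  0.0093 -0.0031]
shift cm in present axes: [ 0.49 -0.26 16.98] in target axes: [ 0.33 -0.19 16.99]
```

View pics/w28.png

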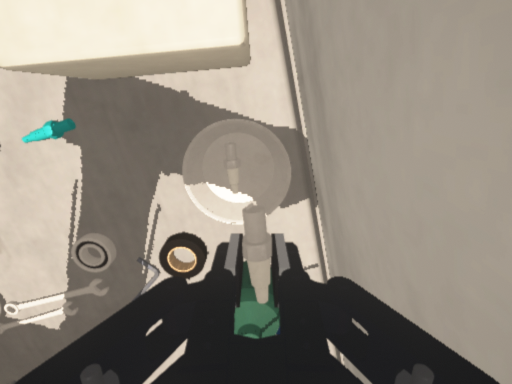

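>>> {"op": "jog_arm", "data": {
  "steps": [
    [[0.004,0.009,0,0.3,0,0,0.9],[0,0,0,0,0,4,0.9],[0,0,0,0,0,4,0.9],[0,0,0,0,0,4,0.9],[0,0,0,0,0,2.4,0.9],[0,0,0,0,0,1.2,0.9],[0,0,0,0,0,0.4,0.9],[0,0,0,0,0,0,0.9],[0,0,0,0,0,0,0.9],[0,0,0,0,0,0,0.72],[0,0,0,0,0,0,0.72],[0,0,0,0,0,0,0.72]]
  ]
}}

```text
time_s: 39.32
tool_pos: [0.4966, -0.3418, -0.0101]
tool_rot: [3.139, 0.068, 0.004]
contact_force: [0.3, -0.2, -0.4]
gripper_width: 0.0242
```

>>> {"op": "jog_arm", "data": {
  "steps": [
    [[0,0,0,0,0,0,0.72],[0,0,0,0,0,-3,0.72],[0,0,0,0,0,-4,0.72],[0,0,0,0,0,-4,0.72],[0,0,0,0,0,-4,0.72],[0,0,0,0,0,-2.5,0.72],[0,0,0,0,0,0,0.72]]
  ]
}}

```text
time_s: 39.9
tool_pos: [0.4988, -0.3433, 0.1712]
tool_rot: [3.135, 0.068, 0.017]
contact_force: [0.8, -0.2, 0.4]
gripper_width: 0.0241
```

```bash
python3 - <<'E'
from h import *
p,d=snap('wrist','w29')
plan([.54,.2,.24],rotw(np.radians(-18)))
E
```

```text
pos [ 0.4976 -0.3423  0.1679] q [-0.28  0.26 -0.2   0.   -1.11  1.89] w 0.024 F [ 0.4 -0.3 -0.8] t 39.95
tool axes x,y,z: [0.999 0.043 0.007] [ 0.043 -0.999  0.004] [ 0.008 -0.003 -1.   ]
turn(tool): [ 0.0024 -0.0081  0.3571]
shift cm in present axes: [  6.62 -53.97  -7.36] in target axes: [-12.72 -52.89  -7.21]
```

View pics/w29.png

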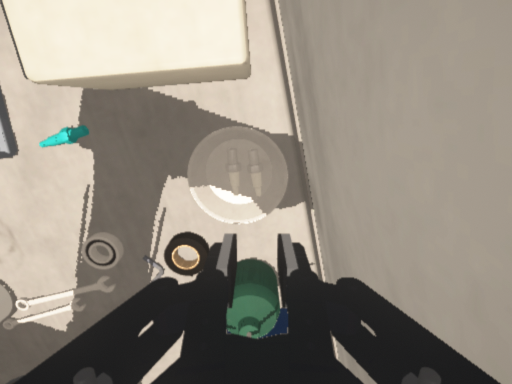

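>>> {"op": "jog_arm", "data": {
  "steps": [
    [[0,0,0,0,0,-3.5,0.5],[0,0,0,0,0,-3.5,0.5],[0,0,0,0.4,-3.94,0,0.5],[0,0,0,0.4,-3.94,0,0.5],[0,0,0,0.4,-3.94,0,0.5],[0,0,0,0.4,-3.94,0,0.5],[0,0,0,0.4,-3.94,0,0.5],[0,0,0,0.4,-3.94,0,0.5],[0,0,0,0.4,-3.94,0,0.5],[0,0,0,0.4,-3.94,0,0.5],[0,0,0,0.4,-3.94,0,0.5],[0,0,0,0.4,-3.94,0,0.5]]
  ]
}}

```text
time_s: 40.95
tool_pos: [0.5178, 0.0557, 0.2327]
tool_rot: [3.14, 0.067, -0.0]
contact_force: [1.1, -0.8, 0.0]
gripper_width: 0.0422
```

>>> {"op": "jog_arm", "data": {
  "steps": [
    [[0,0,0,0.4,-3.94,0,0.5],[0,0,0,0.4,-3.94,0,0.5],[0,0,0,0.4,-3.94,0,0.5],[0,0,0,0.4,-3.94,0,0.5],[0,0,0,0.4,-3.94,0,0.5],[0,0,0,0.4,-3.94,0,0.5],[0,0,0,0.4,-3.94,0,0.5],[0,0,0.12,0,0,0,0.5],[0,0,0.12,0,0,0,0.5],[0,0,0.12,0,0,0,0.5],[0,0,0.12,0,0,0,0.5],[0,0,0.12,0,0,0,0.5]]
  ]
}}

```text
time_s: 41.95
tool_pos: [0.5343, 0.3306, 0.2317]
tool_rot: [3.016, -0.872, -0.001]
contact_force: [-0.9, -0.9, 0.2]
gripper_width: 0.0428
```

>>> {"op": "jog_arm", "data": {
  "steps": [
    [[0,0,0.12,0,0,0,0.5],[0,0,0.12,0,0,0,0.5],[0,0,0.12,0,0,0,0.5],[0,0,0.12,0,0,0,0.5],[0,0,0.12,0,0,0,0.5],[0,0,0.12,0,0,0,0.5],[0,0,0.12,0,0,0,0.5],[0,0,0.12,0,0,0,0.5],[0,0,0.12,0,0,0,0.5],[0,0,0.12,0,0,0,0.5],[0,0,0.11,0,0,0,0.5],[0,0,0,0,0,0,0.5]]
  ]
}}

```text
time_s: 42.95
tool_pos: [0.5344, 0.3303, 0.232]
tool_rot: [1.862, -2.529, 0.002]
contact_force: [0.9, 0.3, 0.2]
gripper_width: 0.043
```

```bash
python3 - <<'E'
from h import *
p,d=snap('wrist','w30')
snap('scene','s30')
plan([.54,.389,.14],rotw(np.radians(-107)))
for n in('wrist','scene'):
    p,P=cloud(n); X,Y,Z=P[...,0],P[...,1],P[...,2]; h=cv2.cvtColor(p,cv2.COLOR_BGR2HSV)
    o=(h[...,0]>5)&(h[...,0]<22)&(h[...,1]>180)&(Y>.18)&(X>.42)&(X<.66)&(h[...,2]>60)
    for k in (o&(Z<.06),o&(Z>.06)):
        if k.sum()>5: print(n,k.sum(),cv2.minAreaRect(P[k][:,:2].astype(np.float32)),np.nanmax(Z[k]))
E
```

```text
pos [0.5346 0.3305 0.2323] q [ 0.86  0.26 -0.04  0.   -1.27 -1.16] w 0.0427 F [ 0.3 -0.6 -0.2] t 43.05
tool axes x,y,z: [-0.289 -0.957  0.002] [-0.957  0.289 -0.   ] [-0.    -0.002 -1.   ]
turn(tool): [-0.0001 -0.0017  0.004 ]
shift cm in present axes: [-5.78  1.17  9.22] in target axes: [-5.76  1.19  9.23]
wrist 1425 ((0.5618503093719482, 0.5441322326660156), (0.5662224888801575, 0.039985574781894684), 78.34166717529297) 0.05987166814331296
wrist 125 ((0.5389834046363831, 0.38967469334602356), (0.03374048322439194, 0.019018057733774185), 73.10202026367188) 0.07738541082577166
scene 453 ((0.5332152247428894, 0.35935571789741516), (0.10324148088693619, 0.041047677397727966), 72.9870376586914) 0.05997524122204079
scene 92 ((0.4881364405155182, 0.4227302074432373), (0.035168442875146866, 0.1405710130929947), 57.29823684692383) 0.6397144791859674
```

View pics/w30.png

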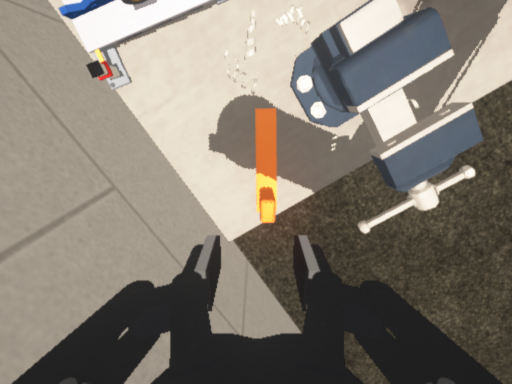

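View pics/s30.png

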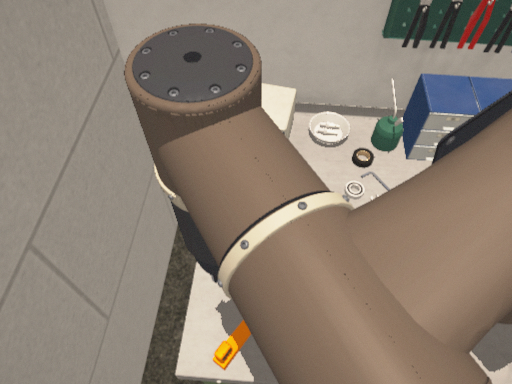

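```bash
python3 - <<'E'
from h import *
p,P=cloud('wrist'); X,Y,Z=P[...,0],P[...,1],P[...,2]
for lo in np.arange(.2,.5,.03):
    k=(Y>lo)&(Y<lo+.03)&(Z>.03)&(X>.2)&(X<.51)&(Z<.25)
    if k.sum()>3: print(round(lo,2),P[k].max(0),k.sum())
tips([(219,240),(295,240)])
plan([.5395,.3895,-.007],rotw(np.radians(-107)))
E
```

```text
0.2 [0.43084078 0.22997656 0.14109036] 2939
0.23 [0.43427757 0.25999305 0.14375679] 4354
0.26 [0.43098935 0.28997883 0.14426305] 2782
0.29 [0.42207409 0.31999867 0.14382308] 1586
0.32 [0.40967482 0.34999554 0.14388041] 3783
0.35 [0.40632205 0.37997674 0.14206976] 1624
0.38 [0.39675317 0.409899   0.13404681] 498
0.41 [0.383556   0.43998517 0.08428935] 1062
0.44 [0.42631573 0.46045725 0.08398692] 435
(219, 240) tool [ 0.0071 -0.0218 -0.0419] world [0.5531 0.3172 0.2739]
(295, 240) tool [ 0.009   0.0207 -0.0452] world [0.5121 0.328  0.2772]
pos [0.5346 0.3305 0.2323] q [ 0.86  0.26 -0.04  0.   -1.27 -1.16] w 0.0427 F [ 0.3 -0.6 -0.2] t 43.05
tool axes x,y,z: [-0.289 -0.957  0.002] [-0.957  0.289 -0.   ] [-0.    -0.002 -1.   ]
turn(tool): [-0.0001 -0.0017  0.004 ]
shift cm in present axes: [-5.83  1.23 23.92] in target axes: [-5.79  1.25 23.93]
```

>>> {"op": "jog_arm", "data": {
  "steps": [
    [[0,0,0,-2.9,0.6,0,0.5],[0,0,0,-2.9,0.6,0,0.5],[0,0,0,0,0,4,0.5],[0,0,0,0,0,4,0.5],[0,0,0,0,0,4,0.5],[0,0,0,0,0,4,0.5],[0,0,0,0,0,0,0.5],[0,0,0,0,0,0,0.5]]
  ]
}}

```text
time_s: 43.72
tool_pos: [0.5396, 0.3883, 0.0713]
tool_rot: [1.869, -2.519, 0.004]
contact_force: [-0.1, 0.5, 1.2]
gripper_width: 0.0425
```

```bash
python3 - <<'E'
from h import *
p,d=snap('wrist','w31')
plan([.5395,.3895,-.007],rotw(np.radians(-107)))
p,P=cloud('wrist'); X,Y,Z=P[...,0],P[...,1],P[...,2]; h=cv2.cvtColor(p,cv2.COLOR_BGR2HSV)
o=(h[...,0]>3)&(h[...,0]<22)&(h[...,1]>150)&(Y>.18)&(Y<.45)&(X>.42)&(X<.66)
for k in (o&(Z<.06),o&(Z>.06)): print(k.sum(),cv2.minAreaRect(P[k][:,:2].astype(np.float32)),np.nanmax(Z[k]))
E
```

```text
pos [0.5411 0.3898 0.0741] q [ 0.92  0.44 -0.16  0.   -0.98 -1.21] w 0.0426 F [ 0.4 -0.6  1.4] t 43.77
tool axes x,y,z: [-0.29  -0.957  0.001] [-0.957  0.29  -0.002] [ 0.001 -0.002 -1.   ]
turn(tool): [-0.0016 -0.0012  0.0027]
shift cm in present axes: [0.06 0.16 8.11] in target axes: [0.07 0.14 8.11]
3273 ((0.5225553512573242, 0.33833691477775574), (0.14940445125102997, 0.03201320394873619), 73.63433074951172) 0.05986812599817257
1346 ((0.538627028465271, 0.3899516463279724), (0.033484190702438354, 0.020868128165602684), 74.06730651855469) 0.07803434708558693
```

View pics/w31.png

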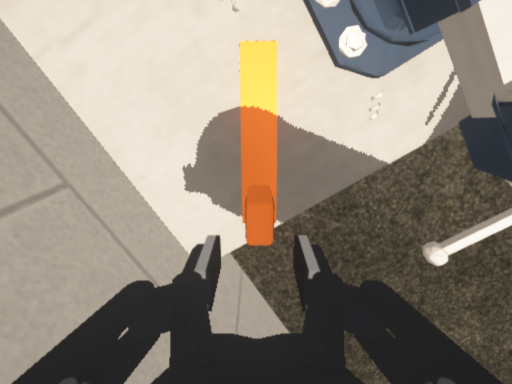

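>>> {"op": "jog_arm", "data": {
  "steps": [
    [[0,0,0.003,0,0.2,3,0.5],[0,0,0,0,0,3,0.5],[0,0,0,0,0,1.4,0.5],[0,0,0,0,0,0.6,0.5],[0,0,0,0,0,0,0.5],[0,0,0,0,0,0,0.9],[0,0,0,0,0,0,0.9],[0,0,0,0,0,0,0.9],[0,0,0,0,0,0,0.9],[0,0,0,0,0,0,0.9]]
  ],
  "squeeze": 70
}}

```text
time_s: 44.6
tool_pos: [0.5399, 0.3916, -0.0043]
tool_rot: [-1.864, 2.524, -0.001]
contact_force: [-1.1, -0.6, 6.0]
gripper_width: 0.0192
```

>>> {"op": "jog_arm", "data": {
  "steps": [
    [[0,0,0,0,0,0,0.9],[0,0,0,0,0,-2,0.9],[0,0,0,0,0,-2,0.9],[0,0,0,0,0,0,0.9],[0,0,0,0,0,0,0.9]]
  ]
}}

```text
time_s: 45.02
tool_pos: [0.5393, 0.3911, 0.0351]
tool_rot: [-1.863, 2.525, -0.0]
contact_force: [-0.2, 0.2, -1.9]
gripper_width: 0.0193
```

```bash
python3 - <<'E'
from h import *
p,d=snap('wrist','w32')
e=np.array([np.cos(.045),np.sin(.045),0]); b=np.array([-np.sin(.045),np.cos(.045),0])
t=np.array([.6047,.055,0])+ (.07+.13+.02)*b
print(t); t[2]=.025
plan(t,rotw(np.radians(-87.4)))
p,P=cloud('wrist'); X,Y,Z=P[...,0],P[...,1],P[...,2]; h=cv2.cvtColor(p,cv2.COLOR_BGR2HSV)
o=(h[...,0]>3)&(h[...,0]<22)&(h[...,1]>150)&(Y>.18)&(Y<.45)&(X>.42)&(X<.66)
print(o.sum(),cv2.minAreaRect(P[o][:,:2].astype(np.float32)),np.nanmin(Z[o]))
for v in range(20,235,15): print(v,np.round(P[v,258],4))
E
```

```text
[0.59480334 0.27477729 0.        ]
pos [0.5386 0.3904 0.0338] q [ 0.92  0.47 -0.2   0.   -0.89 -1.22] w 0.0194 F [ 0.4 -0.4 -2.3] t 45.07
tool axes x,y,z: [-0.295 -0.955 -0.001] [-0.955  0.295 -0.001] [ 0.001  0.001 -1.   ]
turn(tool): [-0.0012  0.0008 -0.3449]
shift cm in present axes: [ 9.39 -8.78  0.88] in target axes: [11.81 -5.09  0.88]
10114 ((0.5309838652610779, 0.36530762910842896), (0.10285017639398575, 0.040891315788030624), 73.71607208251953) -0.001843882615518877
20 [0.5029 0.2736 0.0444]
35 [0.5051 0.2807 0.0455]
50 [0.5073 0.2878 0.0465]
65 [0.5096 0.2954 0.05  ]
80 [0.5118 0.3028 0.0516]
95 [0.5141 0.3103 0.0528]
110 [0.5164 0.3178 0.0546]
125 [0.5188 0.3254 0.0574]
140 [0.5212 0.3334 0.0577]
155 [0.5237 0.3414 0.0588]
170 [0.526  0.349  0.0624]
185 [0.5285 0.3572 0.0638]
200 [0.531  0.3655 0.0653]
215 [0.5337 0.3741 0.0664]
230 [0.5338 0.3746 0.0848]
```

View pics/w32.png

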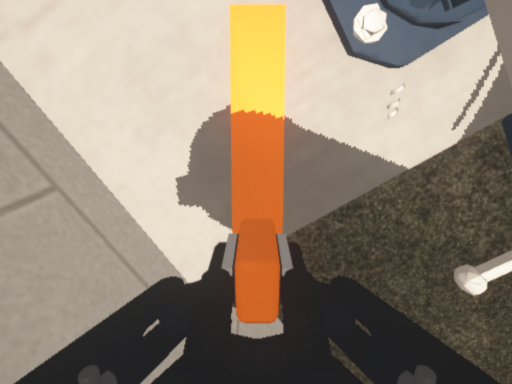

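>>> {"op": "jog_arm", "data": {
  "steps": [
    [[0,0,-0.115,0,0,0,0.9],[0,0,-0.115,0,0,0,0.9],[0,0,-0.115,0,0,0,0.9],[0,0,0,2.95,-1.27,0,0.9],[0,0,0,2.95,-1.27,0,0.9],[0,0,0,2.95,-1.27,0,0.9],[0,0,0,2.95,-1.27,0,0.9],[0,0,0,0,0,0,0.9],[0,0,0,0,0,0,0.9]]
  ]
}}

```text
time_s: 45.82
tool_pos: [0.5947, 0.2723, 0.0321]
tool_rot: [2.267, -2.172, 0.001]
contact_force: [0.4, 0.7, -1.4]
gripper_width: 0.0196
```

```bash
python3 - <<'E'
from h import *
p,d=snap('wrist','w33')
b=np.array([-np.sin(.045),np.cos(.045),0])
t=np.array([.6047,.055,0])+ (.07+.13+.02)*b
t[2]=-.003
plan(t,rotw(np.radians(-87.4)))
p,P=cloud('wrist'); X,Y,Z=P[...,0],P[...,1],P[...,2]; h=cv2.cvtColor(p,cv2.COLOR_BGR2HSV)
o=(h[...,0]>3)&(h[...,0]<22)&(h[...,1]>150)&(Y>.13)&(Y<.35)&(X>.5)&(X<.7)&(Z<.07)
print(o.sum(),cv2.minAreaRect(P[o][:,:2].astype(np.float32)),np.nanmin(Z[o]))
E
```

```text
pos [0.5944 0.2735 0.0323] q [ 0.73  0.46 -0.23  0.   -0.88 -0.69] w 0.0191 F [-0.5  0.5 -1.6] t 45.87
tool axes x,y,z: [ 0.044 -0.999  0.002] [-0.999 -0.044  0.001] [-0.001 -0.002 -1.   ]
turn(tool): [ 0.0007 -0.0015 -0.0015]
shift cm in present axes: [-0.13 -0.05  3.53] in target axes: [-0.13 -0.04  3.53]
7980 ((0.6010421514511108, 0.1989773064851761), (0.08726933598518372, 0.19136187434196472), 32.6114616394043) -0.0022858868641054964
```

View pics/w33.png

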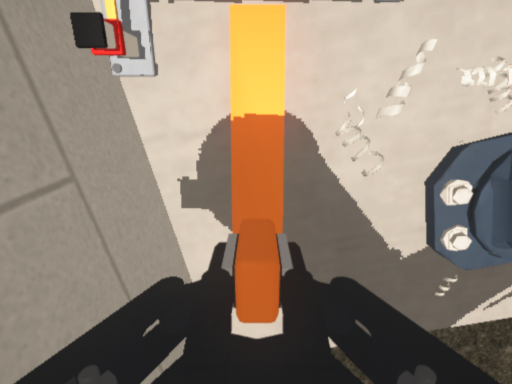

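>>> {"op": "jog_arm", "data": {
  "steps": [
    [[0,0,0,0,0,1.5,0.9],[0,0,0,0,0,1.2,0.9],[0,0,0,0,0,0.5,0.9],[0,0,0,0,0,0.3,0.9],[0,0,0,0,0,0.1,0.9],[0,0,0,0,0,0,0.9]]
  ]
}}

```text
time_s: 46.37
tool_pos: [0.5945, 0.2749, -0.0031]
tool_rot: [2.272, -2.169, 0.002]
contact_force: [0.3, 0.4, 0.4]
gripper_width: 0.0192
```

```bash
python3 - <<'E'
from h import *
p,d=snap('wrist','w34'); snap('scene','s34'); snap('top','t34')
plan([.5948,.2748,-.0035],rotw(np.radians(-87.4)))
px('wrist',[(258,20),(258,40),(258,100),(258,200)])
E
```

```text
pos [ 0.5949  0.2749 -0.0023] q [ 0.73  0.5  -0.26  0.   -0.81 -0.69] w 0.0191 F [-0.7  0.4 -1.7] t 46.52
tool axes x,y,z: [ 0.046 -0.999  0.   ] [-0.999 -0.046 -0.001] [ 0.001 -0.    -1.   ]
turn(tool): [-0.0012 -0.0005  0.0006]
shift cm in present axes: [0.01 0.01 0.12] in target axes: [0.01 0.01 0.12]
wrist (258, 20) [0.6002 0.1519 0.0067]
wrist (258, 40) [0.5997 0.1617 0.0088]
wrist (258, 100) [0.5982 0.1927 0.0158]
wrist (258, 200) [0.5956 0.2478 0.0275]
```

View pics/w34.png

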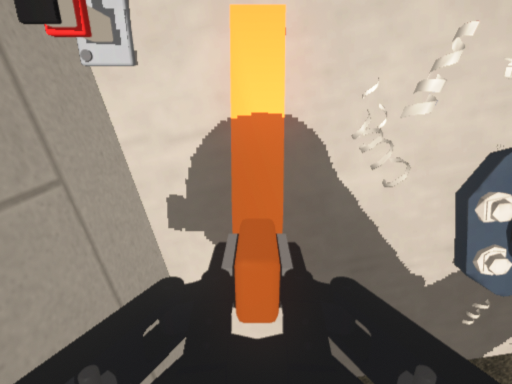

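View pics/s34.png

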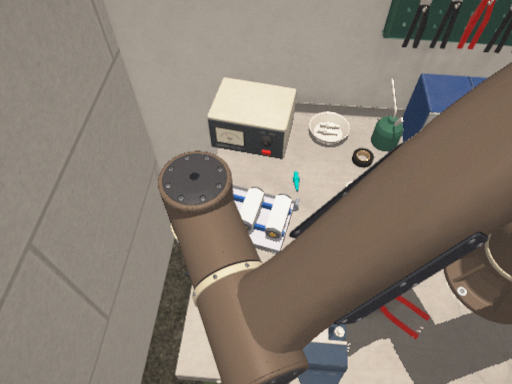

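```bash
python3 - <<'E'
from h import *
for n in('wrist','top'):
    p,P=cloud(n); h=cv2.cvtColor(p,cv2.COLOR_BGR2HSV); X,Y,Z=P[...,0],P[...,1],P[...,2]
    g=(X>.66)&(X<.71)&(Y>.1)&(Y<.19)
    r=g&((h[...,0]<8)|(h[...,0]>172))&(h[...,1]>150)&(h[...,2]>80)
    yl=g&(h[...,0]>18)&(h[...,0]<35)&(h[...,1]>120)
    bl=g&(h[...,2]<70)&(Z>.045)
    for nm,k in(('red',r),('yellow',yl),('blk',bl)):
        if k.sum(): print(n,nm,k.sum(),np.round(np.nanpercentile(P[k],[5,25,50,75,95],axis=0),4).tolist())
p=cv2.imread('pics/w34.png'); cv2.imwrite('pics/w34c.png',cv2.resize(p[0:80,0:150],None,fx=5,fy=5,interpolation=cv2.INTER_NEAREST))
p=cv2.imread('pics/scene0.png'); cv2.imwrite('pics/s0c.png',cv2.resize(p[220:260,190:230],None,fx=14,fy=14,interpolation=cv2.INTER_CUBIC))
E
```

```text
wrist red 744 [[0.6771, 0.156, 0.0333], [0.6779, 0.1607, 0.0357], [0.6795, 0.1662, 0.0371], [0.6861, 0.1678, 0.0379], [0.6933, 0.1688, 0.0386]]
wrist blk 1006 [[0.6785, 0.1606, 0.0518], [0.6813, 0.1621, 0.0527], [0.6854, 0.1642, 0.0533], [0.6894, 0.1662, 0.0538], [0.6928, 0.1677, 0.0546]]
top red 1 [[0.6806, 0.1535, 0.036], [0.6806, 0.1535, 0.036], [0.6806, 0.1535, 0.036], [0.6806, 0.1535, 0.036], [0.6806, 0.1535, 0.036]]
top yellow 10 [[0.6842, 0.1379, 0.0016], [0.6859, 0.1426, 0.0219], [0.6863, 0.1458, 0.0229], [0.6877, 0.1494, 0.0242], [0.6932, 0.151, 0.0254]]
top blk 30 [[0.6793, 0.1546, 0.0496], [0.6825, 0.1572, 0.0513], [0.6871, 0.1597, 0.0522], [0.6899, 0.1624, 0.0533], [0.6928, 0.1651, 0.0552]]
```

View pics/w34c.png

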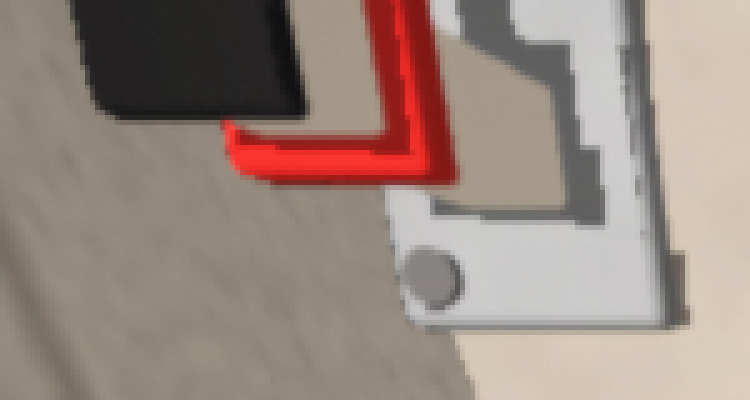

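View pics/s0c.png

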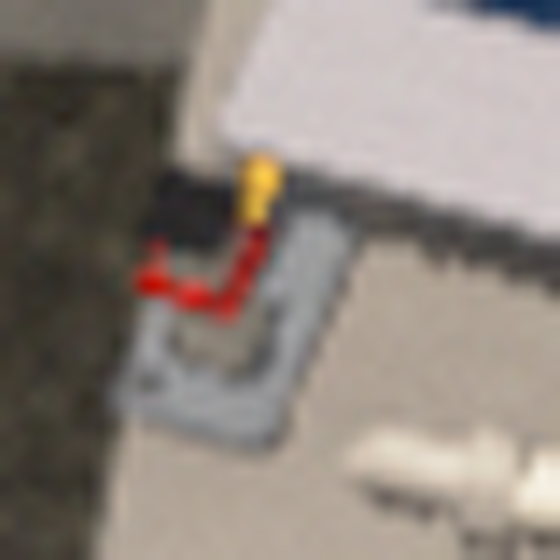

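>>> {"op": "jog_arm", "data": {
  "steps": [
    [[0,0,0,1,0,0,0.9],[0,0,0,1,0,0,0.9],[0,0,0,1,0,0,0.9],[0,0,0,1,0,0,0.9],[0,0,0,0.5,0,0,0.9],[0,0,0,0.5,0,0,0.9],[0,0,0,0.5,0,0,0.9],[0,0,0,0.5,0,0,0.9],[0,0,0,0,0,0,0.9]]
  ]
}}

```text
time_s: 47.27
tool_pos: [0.5977, 0.2144, -0.003]
tool_rot: [-2.27, 2.17, -0.001]
contact_force: [0.2, 2.6, -7.2]
gripper_width: 0.019
```

```bash
cat > g.py <<'E'
from h import *
def gauge(n='wrist'):
    p,P=cloud(n); h=cv2.cvtColor(p,cv2.COLOR_BGR2HSV); X,Y,Z=P[...,0],P[...,1],P[...,2]
    g=(X>.66)&(X<.71)&(Y>.1)&(Y<.19)
    r=g&((h[...,0]<8)|(h[...,0]>172))&(h[...,1]>150)&(h[...,2]>80)
    yl=g&(h[...,0]>18)&(h[...,0]<35)&(h[...,1]>120)
    bl=g&(h[...,2]<70)&(Z>.045)
    for nm,k in(('red',r),('yellow',yl),('blk',bl)):
        if k.sum(): print(n,nm,k.sum(),np.round(np.nanpercentile(P[k],[3,25,50,75,97],axis=0)[:,1:],4).tolist())
    for x0 in (.5,.62,.65):
      k=(h[...,1]<50)&(h[...,2]>100)&(X>x0)&(X<x0+.05)&(Y>.1)&(Y<.13)&(Z>.015)&(Z<.06)
      if k.sum()>5: print('edge',x0,k.sum(),np.polyfit(P[k][:,1],Z[k],1),np.median(Z[k]))
if __name__=='__main__':
    import sys
    snap('wrist',sys.argv[1]); plan(); gauge()
E
python3 g.py w35
```

```text
pos [ 0.5976  0.2144 -0.003 ] q [ 0.65  0.48 -0.31  0.   -0.79 -0.61] w 0.0195 F [ 1.4  2.5 -5.3] t 47.32
tool axes x,y,z: [ 0.045 -0.999  0.   ] [-0.999 -0.045 -0.001] [ 0.001 -0.    -1.   ]
wrist red 575 [[0.1508, 0.0334], [0.1522, 0.0364], [0.1551, 0.0373], [0.1622, 0.0379], [0.1677, 0.0392]]
wrist yellow 385 [[0.1336, 0.0273], [0.1372, 0.0281], [0.1416, 0.0286], [0.146, 0.0291], [0.1501, 0.0297]]
wrist blk 1210 [[0.1523, 0.052], [0.1555, 0.0529], [0.1594, 0.0533], [0.1634, 0.0538], [0.167, 0.0545]]
edge 0.5 4854 [-0.01237721  0.03188228] 0.03041019079576887
edge 0.62 6875 [0.02099092 0.02809774] 0.03051274455983538
edge 0.65 6970 [0.02298723 0.02787741] 0.0305213140317354
```

View pics/w35.png

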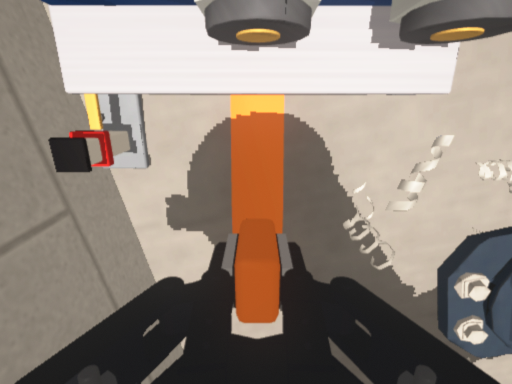

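>>> {"op": "jog_arm", "data": {
  "steps": [
    [[0,0,0,0.4,0,0,0.9],[0,0,0,0.4,0,0,0.9],[0,0,0,0.4,0,0,0.9],[0,0,0,0.4,0,0,0.9],[0,0,0,0.4,0,0,0.9],[0,0,0,0.4,0,0,0.9],[0,0,0,0.4,0,0,0.9],[0,0,0,0,0,0,0.9],[0,0,0,0,0,0,0.9]]
  ]
}}

```text
time_s: 48.07
tool_pos: [0.5986, 0.1865, -0.003]
tool_rot: [2.271, -2.17, 0.002]
contact_force: [0.3, 2.3, -6.3]
gripper_width: 0.0192
```

```bash
python3 g.py w36; python3 - <<'E'
import cv2
p=cv2.imread('pics/w36.png'); cv2.imwrite('pics/w36c.png',cv2.resize(p[60:260,0:200],None,fx=3,fy=3,interpolation=cv2.INTER_NEAREST))
E
```

```text
pos [ 0.5986  0.1865 -0.003 ] q [ 0.61  0.47 -0.32  0.   -0.78 -0.57] w 0.0197 F [ 1.3  2.2 -5.7] t 48.12
tool axes x,y,z: [ 0.046 -0.999  0.001] [-0.999 -0.046 -0.   ] [ 0.    -0.001 -1.   ]
wrist red 498 [[0.1506, 0.0333], [0.152, 0.0362], [0.154, 0.037], [0.1608, 0.0377], [0.1672, 0.0386]]
wrist yellow 334 [[0.1333, 0.0342], [0.1369, 0.035], [0.1411, 0.0356], [0.1454, 0.036], [0.1493, 0.0368]]
wrist blk 1153 [[0.1522, 0.0519], [0.156, 0.0529], [0.1603, 0.0534], [0.1648, 0.0539], [0.1782, 0.1231]]
edge 0.5 3848 [0.04821683 0.03107601] 0.03647222469396387
edge 0.62 5921 [0.0665105  0.02868896] 0.03635774179132248
edge 0.65 6205 [0.06778983 0.02849438] 0.03626007350698532
```

View pics/w36.png

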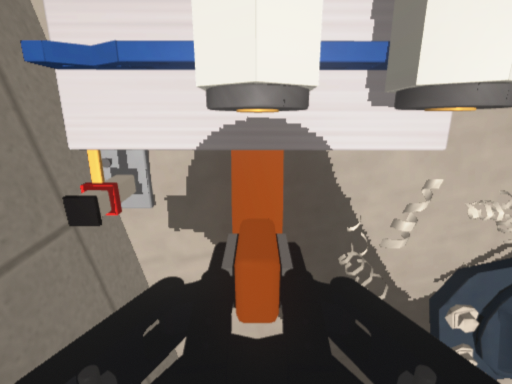

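View pics/w36c.png

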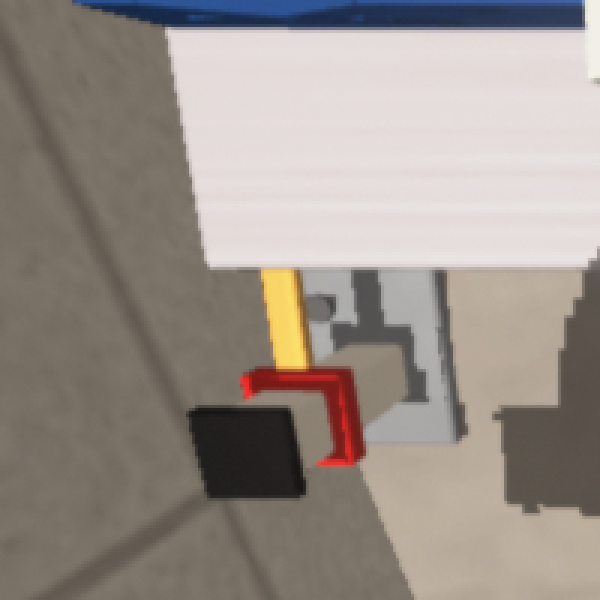

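```bash
python3 - <<'E'
from h import *
p,P=cloud('wrist'); h=cv2.cvtColor(p,cv2.COLOR_BGR2HSV); X,Y,Z=P[...,0],P[...,1],P[...,2]
g=(X>.66)&(X<.71)&(Y>.1)&(Y<.19)
r=g&((h[...,0]<8)|(h[...,0]>172))&(h[...,1]>150)
z=Z[r]; print(np.histogram(z,bins=np.arange(.028,.042,.001)))
# brightness split
v=h[...,2][r]; print(np.histogram(v,bins=8)); 
for lo,hi in((0,150),(150,190),(190,256)):
    k=r&(h[...,2]>=lo)&(h[...,2]<hi); print(lo,k.sum(),np.percentile(Z[k],[5,50,95]) if k.sum() else '')
yl=g&(h[...,0]>18)&(h[...,0]<35)&(h[...,1]>120)
f=np.polyfit(Y[yl],Z[yl],1); print('pointer z at tip .150:',np.polyval(f,.150),f)
im=np.round(Z[180:222,78:124:3]*1000,1); print(im[::3])
E
```

```text
(array([  0,   0,   0,   1,  11,  23,  31,  45, 130, 188,  67,   2,   0,
         0]), array([0.028, 0.029, 0.03 , 0.031, 0.032, 0.033, 0.034, 0.035, 0.036,
       0.037, 0.038, 0.039, 0.04 , 0.041, 0.042]))
(array([103, 210,  49,  15,  38,  35,  27,  21]), array([103. , 119.5, 136. , 152.5, 169. , 185.5, 202. , 218.5, 235. ]))
0 361 [0.03355017 0.03691846 0.03831226]
150 59 [0.03619866 0.03715824 0.03810025]
190 78 [0.03645303 0.03721526 0.03869847]
pointer z at tip .150: 0.03618285390151761 [0.0762827  0.02474045]
[[-3.884e+02 -3.977e+02 -4.061e+02 -4.146e+02 -4.246e+02  3.590e+01
   3.610e+01  3.610e+01  3.540e+01  1.860e+01  1.920e+01  1.780e+01
   1.920e+01  1.840e+01  2.020e+01  1.930e+01]
 [-3.830e+02 -3.925e+02  3.490e+01  3.610e+01  3.450e+01  3.480e+01
   3.660e+01  3.610e+01  3.390e+01  3.600e+01  3.500e+01  3.550e+01
   3.480e+01  2.500e+01  2.280e+01  1.970e+01]
 [-3.806e+02  3.820e+01  3.770e+01  3.710e+01  3.820e+01  3.800e+01
   3.680e+01  3.780e+01  3.620e+01  3.680e+01  3.730e+01  3.680e+01
   3.650e+01  3.220e+01  2.440e+01  2.060e+01]
 [-3.758e+02  3.660e+01  3.75
[... 1284 characters left out ...]
01  5.330e+01  5.340e+01  5.400e+01
   5.220e+01  5.160e+01  4.440e+01  4.380e+01  4.040e+01  3.700e+01
   3.790e+01  3.850e+01  3.410e+01 -1.000e-01]
 [ 5.260e+01  5.370e+01  5.310e+01  5.330e+01  5.370e+01  5.270e+01
   5.270e+01  5.090e+01  4.670e+01  4.300e+01  3.740e+01  3.820e+01
   3.700e+01  3.700e+01 -1.000e-01 -6.000e-01]
 [       nan  5.340e+01  5.390e+01  5.220e+01  5.210e+01  5.340e+01
   5.320e+01  5.330e+01  4.620e+01 -4.237e+02 -4.310e+02 -4.442e+02
  -4.549e+02 -4.676e+02  1.000e-01  6.000e-01]
 [ 5.320e+01  5.330e+01  5.350e+01  5.300e+01  5.330e+01  5.350e+01
   5.360e+01  5.240e+01 -4.113e+02 -4.183e+02 -4.280e+02 -4.391e+02
  -4.500e+02 -4.606e+02 -4.749e+02 -1.000e+00]]
```

>>> {"op": "jog_arm", "data": {
  "steps": [
    [[0,0,0,0.2,0,0,0.9],[0,0,0,0,0,0,0.9],[0,0,0,0,0,0,0.8],[0,0,0,0,0,0,0.7],[0,0,0,0,0,0,0.6],[0,0,0,0,0,0,0.6],[0,0,0,0,0,0,0.6]]
  ]
}}

```text
time_s: 48.7
tool_pos: [0.5989, 0.1843, -0.0024]
tool_rot: [2.272, -2.17, 0.002]
contact_force: [-0.7, 0.7, -0.6]
gripper_width: 0.0344
```

```bash
python3 g.py w37
```

```text
pos [ 0.5989  0.1844 -0.0024] q [ 0.61  0.46 -0.32  0.   -0.78 -0.57] w 0.0341 F [-0.6  1.  -0.2] t 48.75
tool axes x,y,z: [ 0.046 -0.999  0.001] [-0.999 -0.046 -0.001] [ 0.001 -0.001 -1.   ]
wrist red 490 [[0.1505, 0.0332], [0.152, 0.0362], [0.1541, 0.0371], [0.1609, 0.0377], [0.1673, 0.0386]]
wrist yellow 329 [[0.1334, 0.0338], [0.1369, 0.0346], [0.1414, 0.035], [0.1455, 0.0356], [0.1494, 0.0365]]
wrist blk 1252 [[0.1523, 0.052], [0.1565, 0.053], [0.1615, 0.0535], [0.1666, 0.0543], [0.1765, 0.1244]]
edge 0.5 3680 [0.05603493 0.02961957] 0.03601433990300107
edge 0.62 5702 [0.06501596 0.02843122] 0.03591176773669058
edge 0.65 6030 [0.06588768 0.02826545] 0.03580601546909844
```

View pics/w37.png

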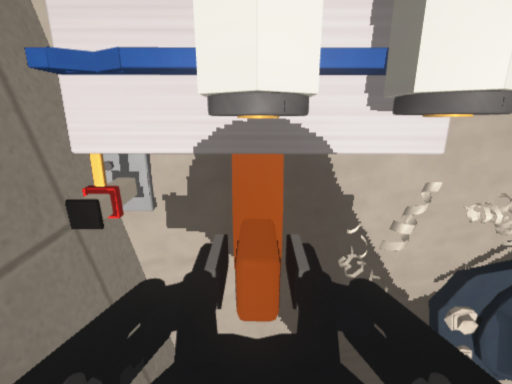

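>>> {"op": "jog_arm", "data": {
  "steps": [
    [[0,0,0,0,0,0,0.9],[0,0,0,0,0,0,0.9],[0,0,0,0,0,0,0.9],[0,0,0,0,0,0,0.9],[0,0,0,0.2,0,0,0.9],[0,0,0,0.1,0,0,0.9],[0,0,0,0,0,0,0.9],[0,0,0,0,0,0,0.8],[0,0,0,0,0,0,0.7],[0,0,0,0,0,0,0.6],[0,0,0,0,0,0,0.6],[0,0,0,0,0,0,0.6]]
  ]
}}

```text
time_s: 49.75
tool_pos: [0.5987, 0.1813, -0.003]
tool_rot: [2.271, -2.17, 0.001]
contact_force: [0.6, -0.1, 0.4]
gripper_width: 0.0344
```

>>> {"op": "jog_arm", "data": {
  "steps": [
    [[0,0,0,0,0,-1,0.6],[0,0,0,0,0,-2,0.6],[0,0,0,0,0,-2,0.6],[0,0,0,0,0,-3,0.6],[0,0,0,0,0,-3,0.6],[0,0,0,0,0,-3,0.6],[0,0,0,-2,0,-2,0.6],[0,0,0,-2,0,0,0.6],[0,0,0,0,0,0,0.6],[0,0,0,0,0,0,0.6]]
  ]
}}

```text
time_s: 50.58
tool_pos: [0.5968, 0.2223, 0.158]
tool_rot: [-2.272, 2.169, -0.002]
contact_force: [-0.6, -0.4, -0.8]
gripper_width: 0.034
```

```bash
python3 g.py w38; python3 - <<'E'
from h import *
p,P=cloud('wrist'); X,Y,Z=P[...,0],P[...,1],P[...,2]; h=cv2.cvtColor(p,cv2.COLOR_BGR2HSV)
o=(h[...,0]>3)&(h[...,0]<22)&(h[...,1]>150)&(Y>.13)&(Y<.35)&(X>.55)&(X<.66)
k=o&(Z>.065); c=np.array(cv2.minAreaRect(P[k][:,:2].astype(np.float32))[0]); print('tab',c,np.nanmax(Z[k]))
d=c-np.array([.6047,.055]); e=np.array([np.cos(.045),np.sin(.045)]); b=np.array([-np.sin(.045),np.cos(.045)]); print('in lift_edge x,y',d@e,d@b-.07)
for x0,x1 in((.505,.56),(.575,.635)):
    m=(X>x0)&(X<x1)&(Y>-.03)&(Y<.13)&(Z>.068)&(Z<.12); q=P[m]; print(m.sum(),q.min(0),q.max(0))
    k=q[:,2]>np.percentile(q[:,2],70); print(np.polyfit(q[:,1],q[:,2],1),np.polyfit(q[:,1],q[:,0],1))
E
```

```text
pos [0.5966 0.2216 0.1573] q [ 0.66  0.32 -0.13  0.   -1.12 -0.62] w 0.0341 F [-0.1 -0.2  0.2] t 50.63
tool axes x,y,z: [ 0.046 -0.999  0.001] [-0.999 -0.046 -0.   ] [ 0.    -0.001 -1.   ]
wrist red 76 [[0.1511, 0.0346], [0.1521, 0.0366], [0.1561, 0.0373], [0.1626, 0.038], [0.1674, 0.0528]]
wrist yellow 82 [[0.1336, 0.0339], [0.1374, 0.0346], [0.1414, 0.0352], [0.1455, 0.0357], [0.1494, 0.037]]
wrist blk 135 [[0.1526, 0.0519], [0.1562, 0.0528], [0.1603, 0.0534], [0.1637, 0.0538], [0.1667, 0.0546]]
edge 0.5 1094 [-0.00537862  0.03675538] 0.03612381335158915
edge 0.62 1553 [0.03812564 0.03162675] 0.036112860811824465
edge 0.65 1571 [0.06601925 0.02849978] 0.036064805624657525
tab [0.60003656 0.18260007] 0.07815180006355621
in lift_edge x,y 0.001081347667021728 0.05768067671328131
3024 [0.51177225 0.05849432 0.06804706] [0.55338405 0.10456788 0.09213365]
[-0.03206496  0.085963  ] [-0.02024336  0.53633723]
2912 [0.58374957 0.06249004 0.06802431] [0.62436406 0.10849178 0.09228143]
[-0.04332287  0.08779249] [-2.19411967e-04  6.04163971e-01]
```

View pics/w38.png

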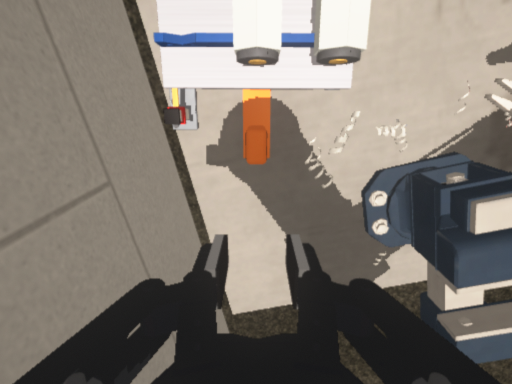

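>>> {"op": "jog_arm", "data": {
  "steps": [
    [[0,0,0,0,0,-4,0.6],[0,0,0,0,0,-4,0.6],[0,0,0,0,3,-2,0.6],[0,0,0,2,3,0,0.6],[0,0,0,2,3,0,0.6],[0,0,0,2,3,0,0.6],[0,0,0,2,3,0,0.6],[0,0,0,0,0,0,0.6],[0,0,0,0,0,0,0.6]]
  ]
}}

```text
time_s: 51.38
tool_pos: [0.4495, 0.1334, 0.2579]
tool_rot: [-2.27, 2.17, -0.002]
contact_force: [0.9, 0.2, 0.6]
gripper_width: 0.0343
```

```bash
python3 g.py w39; python3 - <<'E'
from h import *
p,P=cloud('wrist'); X,Y,Z=P[...,0],P[...,1],P[...,2]
for x0,x1 in((.505,.56),(.575,.635)):
    m=(X>x0)&(X<x1)&(Y>-.03)&(Y<.13)&(Z>.068)&(Z<.12); q=P[m]; print(m.sum(),q.min(0),q.max(0))
    for lo in np.arange(-.01,.12,.02):
        k=(q[:,1]>lo)&(q[:,1]<lo+.02)
        if k.sum()>5: print(round(lo,2),round(np.percentile(q[k,2],99),4), round((q[k,0].min()+q[k,0].max())/2,4))
s,_=snap('scene','s39'); snap('top','t39')
cv2.imwrite('pics/s39c.png',cv2.resize(s[100:260,190:360],None,fx=4.5,fy=3.7,interpolation=cv2.INTER_CUBIC))
E
```

```text
pos [0.4504 0.1342 0.2577] q [ 0.71 -0.03 -0.32  0.   -1.28 -0.67] w 0.034 F [-0.2  0.9 -0.8] t 51.43
tool axes x,y,z: [ 0.045 -0.999  0.   ] [-0.999 -0.045 -0.001] [ 0.001 -0.    -1.   ]
wrist red 49 [[0.1512, 0.0341], [0.152, 0.0364], [0.1551, 0.0373], [0.1611, 0.0379], [0.167, 0.0468]]
wrist yellow 41 [[0.134, 0.0343], [0.1372, 0.0347], [0.1415, 0.0352], [0.146, 0.0359], [0.1493, 0.0366]]
wrist blk 103 [[0.1523, 0.0522], [0.1558, 0.0527], [0.1594, 0.0534], [0.1631, 0.0539], [0.1661, 0.0548]]
edge 0.5 386 [0.06976822 0.02816649] 0.03625877856394738
edge 0.62 553 [0.06075965 0.02916804] 0.036292325103001066
edge 0.65 707 [0.0640438  0.02877215] 0.036103808347992206
3063 [ 0.51155471 -0.00760052  0.0681198 ] [0.5553178  0.10262757 0.09200053]
-0.01 0.0856 0.5353
0.01 0.0867 0.535
0.03 0.0886 0.5341
0.05 0.0899 0.5331
0.07 0.091 0.5322
0.09 0.0914 0.5315
3200 [ 0.58315907 -0.00370957  0.06803013] [0.62783758 0.1069221  0.09250964]
-0.01 0.0855 0.6074
0.01 0.0868 0.6072
0.03 0.0882 0.6061
0.05 0.0897 0.6051
0.07 0.0911 0.6039
0.09 0.0917 0.6035
```

View pics/w39.png

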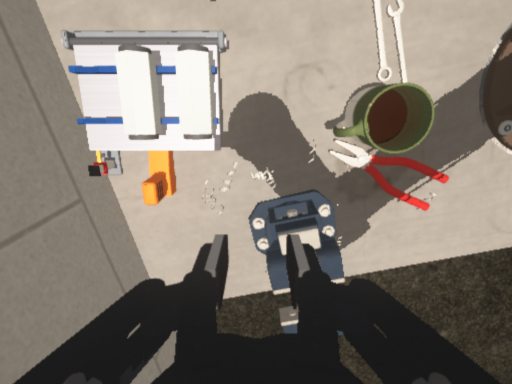

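View pics/s39c.png

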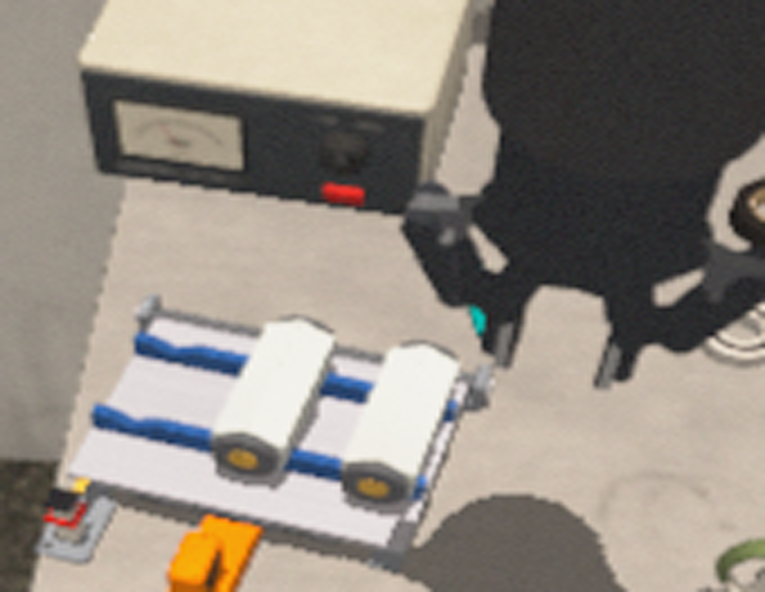

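View pics/t39.png

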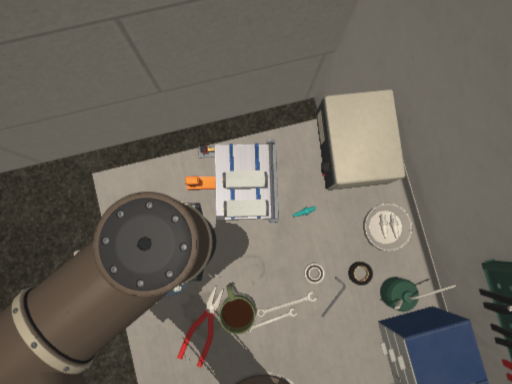

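The top view shows both housings lying in their grooves (px 245,180 and 245,208), the plugs in the dish (388,226), the wedge under the free end (200,183) and the arm clear of it all. I'm handing the job in.

```bash
python3 -c "
from bench import arm
print(arm.sign_off()); print(arm.state()['time_s'])"
```

```text
the job is handed in; nothing more can be done
None
the job is handed in; nothing more can be done
```

I laid both housings that were present in the middle and -x grooves with the table still down. I then put both spark plugs in the dish, slid the wedge under the free end, and handed the job in at about 51 s. No third housing showed in any view.

**Last checks:**
- **Housings:** they lie along their grooves. Before the lift, their centres measured within about 2 mm of the groove centres. After it, their slope matched the table's tilt of about 0.066 rad.
- **Plugs:** both lie in the dish, within about 20 mm of its centre. The turquoise look-alike was not touched.
- **Wedge:** the tab is about 1 mm off the middle and 58 mm outside the lift bar, with the wedge flat on the bench.
- **Pointer:** it is within about 1 mm of the red mark. Depth readings put the pointer's middle at 34.3 to 34.7 mm and the mark's middle at 34.5 to 35.2 mm.
- **Arm:** it was clear of everything when I handed in.

**What disagreed or failed along the way:**
- **Finger length:** the wrist depth showed the fingertips about 40 mm short of the stated TCP. The first plug grasp closed on nothing because of this, so I set the later grasp heights from the depth image.
- **Housing grip:** for the same reason the housings were gripped near their ends and tilted 5 to 8 degrees in the grip. I corrected this from the camera before placing them.
- **Moving one housing first:** the housing near the back wall was first set down in the open, because there was too little room to tilt it there.
- **Wedge knock:** the wedge was knocked about 35 mm during the run, so I measured it again before picking it up.
- **Last push:** the final 3 mm push should have raised the pointer about 0.7 mm. The measured height barely changed, and I could not tell why.

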